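Hook a trapped slot nut out of a milling stand

ROBOT

A 6-joint arm with a two-finger parallel gripper is mounted at the origin on the work surface. World frame = base frame: x ahead of the robot, y to its left, z up, the work surface at z = 0. Lengths are in m, angles in rad, forces in N, time in s.
With the tool pointing down it reaches from about 0.375 to 0.9 m from the base axis. Payload 3.1 kg.
Tool frame: the origin (TCP) lies on the front face of the gripper's body, between the roots of the fingers; the fingertips stand 73 mm ahead of it and the grasp point (between the pads) lies 54 mm ahead of it (env.hold_point_z is the distance from the TCP to the grasp point, in m); z points along the fingers, y is the direction in which the jaws open and shut (so a half turn about z gives the same grasp; the last joint's range is limited). The gripper opens to 85 mm and grips with 20 to 120 N. Pads are 22 mm wide; open, the fingers measure 114 mm over their backs; the gripper's body (76 mm by 85 mm) begins 54 mm behind the grasp point. The pads swing forward as they close: fully open they stand 13 mm farther back than shut.
Start: joints at [-1.31, 0.527, 1.433, -0, 1.181, -0.178], TCP at [0.266, -0.566, 0.304] pointing down, gripper open.
Joint ranges: [-3.08, 3.08], [-0.75, 2.2], [0.22, 2.44], [-1.43, 4.57], [0, 2.65], [-2.85, 2.85]. Speed limits (rad/s): [2.79, 2.79, 3.14, 3.14, 3.14, 3.14].

INTERFACE

Orientations are given as [roll, pitch, yaw] about the fixed x, y, z axes, in that order (R = Rz(yaw) Ry(pitch) Rx(roll)).
In Python, from plant import env, viewer gives the robot as it stands. The module is installed in compiled form; this text tells all that it offers.
- The arm moves only by the tool play_rows, never from a script. Its argument "series" is a list of rows, each a list of 7 numbers: the shift along the tool's x, y, z in m, then the turn, a rotation vector about the tool's x, y, z in rad, then the closure, from -1 (fully open) to 1 (shut). A call has 1 to 12 rows; each row is the pose to reach, as a shift and turn from the pose measured when the call began, along the tool's axes at that moment; what a row does not reach only later rows make up. A row lasts 1/12 s, in which the tool goes at most 41.7 mm and 7.16 degrees, less where a joint would pass 70% of its speed; a pose out of reach is approached as far as the arm can. A call with a gripper value outside its range is refused whole. The fingers move at their own pace and stop on an object; "force" is the grip in N (left out, the last holds). Time passes only in rows, so rows that repeat a pose let the fingers close. It gives the time, the measured TCP pose, the force and the opening at its end, in the units of the state.
- env.get_obs(): the state, without advancing time (a new reading comes with each control period).
- viewer.camera(name): name is "scene" or "top" or "wrist"; returns a dict with "frame" (400x640x3 uint8, red, green, blue), "intrinsics" (3x3 intrinsics, pixels), "R" (3x3) and "t" (3): a world point X has camera coordinates R X + t. Camera axes: x right, y down, z forward; pixel columns grow to the right and rows downward; lengths in m; the calibration is good to about 2 mm. The wrist camera is an equidistant fisheye: a pixel r from the principal point sees the ray r / f radians off the axis. A picture is of the moment at which its call begins. There is no depth.
- env.close_job(): hands the job in, once; it reports no verdict.
The state is a dict: "time": time; "qpos": joint angles; "joint_velocities": joint speeds; "tau": joint torques, N m; "tool_pos": TCP position; "eef_rot": TCP orientation; "wrist_force": force on the tool from outside, world axes, zero at the start; "ft_torque": the same for the moment, N m; "gripper_width": finger opening in m.
Only numpy, scipy, OpenCV 4.12 (cv2) and the standard library are available. Lean on these libraries where they do the work, as an engineer would, in place of code of your own. Each camera call takes 0.05 s, during which the arm holds its last target.

TASK

The brass slot nut has run to the blind end of its T-slot in the milling stand, where its raised heel has sprung up and caught behind the slot lips. With the red hooked pick, feel the tip into the nut's hole, press the nut down just enough to free the heel and draw it along with a light hand until about half of it sticks out of the slot mouth; only then lay the pick back in its rest as it lay, take the nut with the fingers and put it down in the steel dish without dropping it. Leave the dark steel nut and everything else where they are.

Things in the scene. Friction and masses are not known exactly. Their poses are not given: they have to be found in the camera images.
- mill: Grey milling stand with a light metal T-slot table. Origin at counter level +0-8 mm (levelling feet, height differs each time), under the slot mouths' face, midway between the 2 slots; slots run along +x for 140 mm from the open mouths (x=0) to an end plate, centred at y=+26 and -26. Table top z=75 mm; slot 12 wide at the top (lips 8 thick), 20 wide x 11 high below, floor z=56. Lips stop 13 mm before the end plate.
- nut_hole (a point): Mouth of the 8.5 mm round blind hole, 5 mm deep with 1 mm chamfer, in the middle of the brass nut's upper face (67 mm above the mill's origin at the start). It lies in either slot, its heel 0.5-3 mm from the end plate. Nut: 50 long (along the slot, same yaw as the mill) x 18 wide x 8 thick; the last 8 mm at the blind end is a heel 2 mm higher, as wide as the nut.
- nut_center (a point): Centre of the brass nut's 50 x 18 x 8 mm body (60 g). Two spring balls underneath lift it 3 mm to the lips with 3 N, 5 N when pressed to the slot floor. Pulled as it lies, it runs 2 to 5 mm, then the heel catches; pressed down 2 to 3 mm it passes under the lips, and after that needs no more pressing. Free travel sideways 1 mm. Its friction then holds it, also half out of the mouth.
- steel_nut_hole (a point): The same point of the dark steel nut in the other slot, which stays where it is.
- pick_grip (a point): Centre of the pick's red handle, 100 long (x) x 14 wide (y) x 16 mm high (z), 58 mm above the counter in the rest. A 5 mm steel rod runs on along +x to x=105 mm and there bends straight down; its round tip ends 48.5 mm below the handle's centre (z). 70 g. The fine tip must not be loaded with over 15 N. Room to grip from above between the rails, 68 mm apart.
- rest: Low wooden tool rest, fixed; origin under its middle on the counter. Two rails at x=+38 and -38 mm, 8 thick, each with 2 notches at y=+37.5 and -37.5 mm, 20 wide, floor 50 mm and top 64 mm above the counter. The pick lies along x in one pair of notches, hook down and ahead (+x), the green scriber in the other pair.
- dish_in (a point): Centre of the inner floor of the open steel dish, 3 mm above the counter; inside 124 (x) x 104 mm (y), rim 20 mm above the counter, fixed.
- scriber_grip (a point): Centre of the green handle of a straight scriber, otherwise like the pick; a bystander in the other notches of the rest.
- spanner: Steel spanner 140 mm long lying on the counter, a bystander.
- wax_jar: Amber jar with a white lid, 56 mm across, 55 mm high, a bystander; origin under its centre.
- mix_bowl: Blue mixing bowl, 100 mm across, 50 mm high, a bystander; origin under its centre.
- cast_block: Plaster block 55 x 45 x 30 mm, a bystander; origin under its centre.
There are look-alikes about, which are no part of the job. Of the things like the part that bears pick_grip, leave any that is turquoise; of the rest the smaller one is meant.

How it is judged:
By the outcome, as a careful person would: the job done as asked, in the order asked, and still so for the second after the job is handed in, with the robot touching nothing.
It also fails if it takes over 69 s, if anything falls off the work surface, if the arm or the gripper's body presses on something with over 40 N, if the wrist force passes 120 N, or if a joint passes its speed limit or range.

## Working session

There is one attempt and no reset: what is moved stays moved. The work goes in short steps, Python scripts to look and compute and a tool call to move; the robot and the scene stay as the last step left them, time stands still between calls to the robot, and variables do not carry over. Pictures are saved under pics/ and viewed, and the job is handed in when it is done.

Besides the shell and the picture viewer there is one more tool, called after "Emit:" as name([rows], argument=value, ...), one row to a line, values as JSON. play_rows: Moves the arm, as the interface text tells. Its arguments: {"type":"object","properties":{"series":{"type":"array","items":{"type":"array","items":{"type":"number"}}},"force":{"type":"number"}},"required":["series"]}

```bash
mkdir -p pics; cat > h.py <<'E'
import numpy as np, cv2
from plant import env, viewer
def snap(name,fn):
    c=viewer.camera(name); cv2.imwrite('pics/'+fn+'.png',c['frame'][:,:,::-1]); np.savez('pics/'+fn+'.npz',K=c['intrinsics'],R=c['R'],t=c['t'],f=c['frame']); return c
def load(fn):
    return dict(np.load('pics/'+fn+'.npz'))
def proj(c,X):
    K,R,t=c['K'],c['R'],c['t']; p=K@(R@np.asarray(X,float)+t); return p[:2]/p[2]
def back(c,uv,z):
    K,R,t=c['K'],c['R'],c['t']; d=R.T@np.linalg.solve(K,[uv[0],uv[1],1.]); o=-R.T@t; return o+d*(z-o[2])/d[2]
E
python3 - <<'E'
from h import *
print(env.get_obs(), env.hold_point_z)
for n in ['scene','top','wrist']:
    c=snap(n,n+'0'); print(n,c['intrinsics'],c['R'],c['t'], -c['R'].T@c['t'])
E
```

```text
{'time': 0.0, 'qpos': array([-1.31052348e+00,  5.28474467e-01,  1.43388861e+00, -1.46955902e-05,
        1.18137748e+00, -1.78481511e-01]), 'joint_velocities': array([-1.40367131e-03,  2.38447501e-05, -6.19263421e-04,  2.05376263e-03,
        1.48243857e-03, -1.24691416e-04]), 'tau': array([ 1.31702946e-03, -4.42346942e+01, -1.78025186e+01, -1.23369691e-04,
        8.54649232e-03,  5.58936875e-06]), 'tool_pos': array([ 0.2653982 , -0.56524517,  0.30293269]), 'eef_rot': array([-3.13947646e+00, -3.67960632e-04,  4.38759567e-01]), 'wrist_force': array([-0.36693044,  0.79694654,  0.306769  ]), 'ft_torque': array([-0.02635352, -0.02715019,  0.00106201]), 'gripper_width': 0.08548059125893538} 0.0539
scene [[385.74403479   0.         317.15694193]
 [  0.         385.74403479 196.9177826 ]
 [  0.           0.           1.        ]] [[ 6.70711032e-01  7.41718607e-01 -4.69230072e-04]
 [ 6.27053426e-01 -5.67360864e-01 -5.33765539e-01]
 [-3.96170055e-01  3.57708203e-01 -8.45632384e-01]] [-0.31958145 -0.25787143  1.30986487] [ 0.8949752  -0.37781606  0.96987131]
top [[412.08592313   0.         316.1217207 ]
 [  0.         412.08592313 202.15115496]
 [  0.           0.           1.        ]] [[-0.00335966 -0.99998072 -0.00522289]
 [-0.9770119   0.00439571 -0.21313944]
 [ 0.21315829  0.00438675 -0.97700783]] [0.02697929 0.45809558 1.30931723] [0.16856366 0.01922147 1.37699233]
wrist [[309.70691629   0.         321.25850072]
 [  0.         309.70691629 204.61006233]
 [  0.           0.           1.        ]] [[ 0.42559721 -0.90491203 -0.00110711]
 [-0.85694093 -0.40342795  0.32077739]
 [-0.29072195 -0.13557324 -0.94715397]] [-0.62537805 -0.04174703  0.38154271] [ 0.34130726 -0.53102706  0.37407884]
```

View pics/scene0.png

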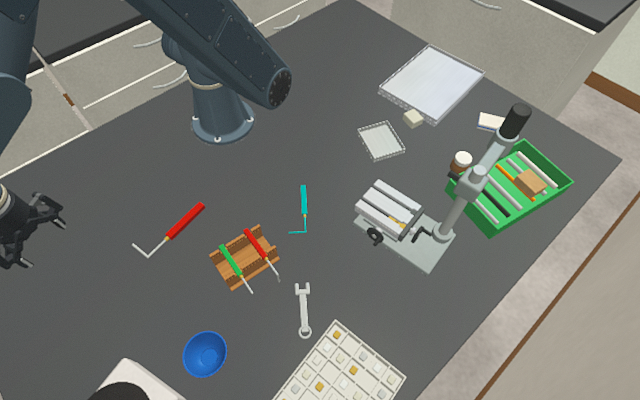

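View pics/top0.png

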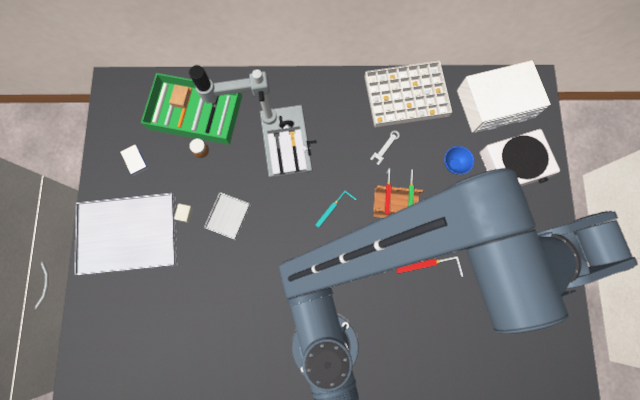

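View pics/wrist0.png

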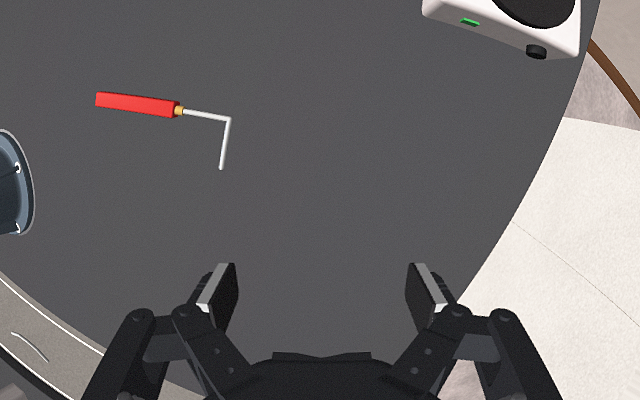

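```bash
python3 - <<'E'
from h import *
s=load('scene0')['f'][:,:,::-1];t=load('top0')['f'][:,:,::-1]
a=cv2.resize(s[160:310,190:440],None,fx=3.2,fy=3.2,interpolation=cv2.INTER_CUBIC);cv2.imwrite('pics/a.png',a)
b=cv2.resize(t[90:240,190:440],None,fx=3.2,fy=3.2,interpolation=cv2.INTER_CUBIC);cv2.imwrite('pics/b.png',b)
c=load('top0')
for z,uvs in [(0.02,[(221,193),(249,203),(233,239),(205,229)]),(0.02,[(77,203),(173,194)])]:
    for uv in uvs: print(uv,back(c,uv,z).round(3))
c=load('scene0')
for uv in [(357,129),(388,121),(406,151),(373,161)]: print(uv,back(c,uv,.02).round(3))
E
```

```text
(221, 193) [0.498 0.348 0.02 ]
(249, 203) [0.463 0.252 0.02 ]
(233, 239) [0.341 0.301 0.02 ]
(205, 229) [0.375 0.395 0.02 ]
(77, 203) [0.465 0.833 0.02 ]
(173, 194) [0.495 0.511 0.02 ]
(357, 129) [0.342 0.297 0.02 ]
(388, 121) [0.387 0.399 0.02 ]
(406, 151) [0.511 0.346 0.02 ]
(373, 161) [0.468 0.24  0.02 ]
```

View pics/a.png

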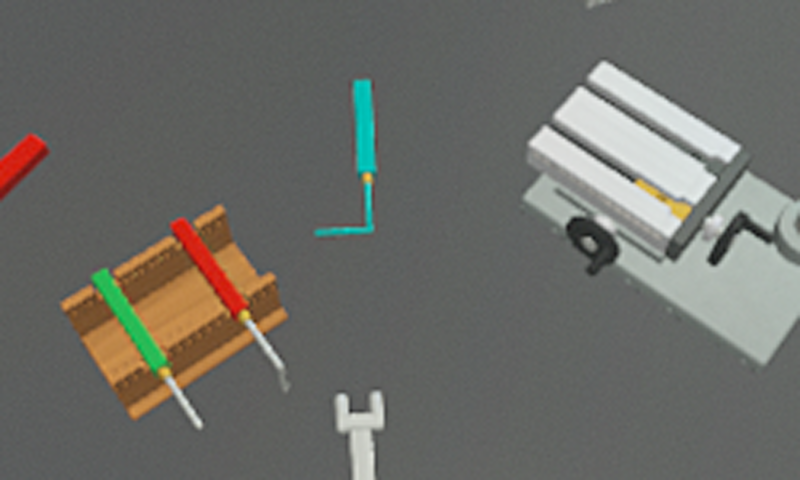

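View pics/b.png

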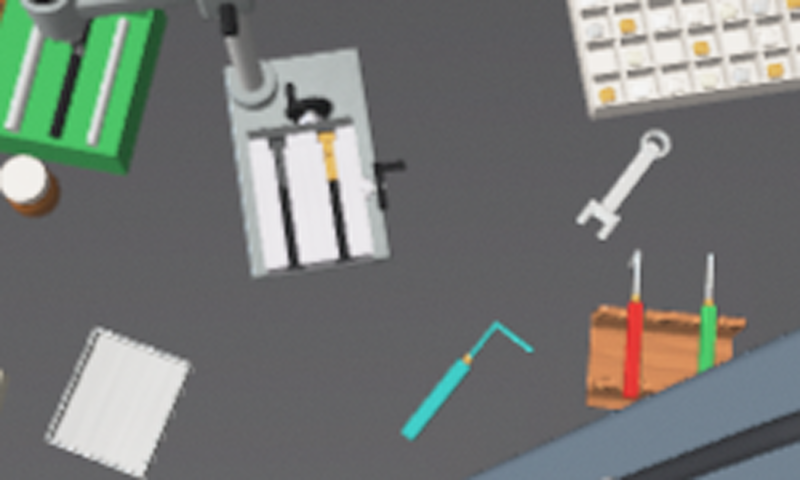

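```bash
python3 - <<'E'
from h import *
c=load('top0')
def B(u,v): return (u/3.2+190-.3,v/3.2+90-.3)
for n,p,z in [('pick rear',(632,395),.066),('pick front',(636,300),.066),('rod corner',(637,252),.058),('scr front',(709,305),.066)]:
    print(n,back(c,B(*p),z).round(4))
for n,p in [('left slot mouth',(294,266)),('right slot mouth',(346,258)),('left blind',(278,145)),('right blind',(327,133)),('hole?',(328,145))]:
    print(n,back(c,B(*p),.079).round(4))
c=load('scene0')
def A(u,v): return (u/3.2+190-.3,v/3.2+160-.3)
for n,p,z in [('pick rear',(180,222),.066),('pick front',(240,314),.066),('rod corner',(283,370),.058)]:
    print(n,back(c,A(*p),z).round(4))
for n,p in [('left slot mouth',(590,80)),('right slot mouth',(553,118)),('left blind',(722,167)),('right blind',(690,218))]:
    print(n,back(c,A(*p),.079).round(4))
E
```

```text
pick rear [ 0.4172 -0.2047  0.066 ]
pick front [ 0.5164 -0.2128  0.066 ]
rod corner [ 0.5702 -0.2173  0.058 ]
scr front [ 0.5108 -0.2873  0.066 ]
left slot mouth [0.5506 0.1379 0.079 ]
right slot mouth [0.5589 0.0847 0.079 ]
left blind [0.6822 0.1565 0.079 ]
right blind [0.6952 0.1054 0.079 ]
hole? [0.6819 0.1043 0.079 ]
pick rear [ 0.42   -0.2016  0.066 ]
pick front [ 0.5175 -0.2152  0.066 ]
rod corner [ 0.5733 -0.2179  0.058 ]
left slot mouth [0.5542 0.1436 0.079 ]
right slot mouth [0.5599 0.0917 0.079 ]
left blind [0.6882 0.1614 0.079 ]
right blind [0.7018 0.1052 0.079 ]
```

```bash
cat >> h.py <<'E'
from scipy.spatial.transform import Rotation as Ro
def pose():
    o=env.get_obs(); return o['tool_pos'],Ro.from_euler('xyz',o['eef_rot']).as_matrix(),o
def row(p,yaw,roll=np.pi,pitch=0.):
    P,R,o=pose(); Rt=Ro.from_euler('xyz',[roll,pitch,yaw]).as_matrix()
    d=R.T@(np.asarray(p)-P); w=Ro.from_matrix(R.T@Rt).as_rotvec()
    print('row',d.round(4),w.round(4),'t',o['time'],'F',o['wrist_force'].round(2),'w',round(o['gripper_width'],4)); return d,w
def wproj(c,X):
    q=c['R']@np.asarray(X,float)+c['t']; r=np.hypot(q[0],q[1]); th=np.arctan2(r,q[2]); f=c['K'][0,0]
    return c['K'][:2,2]+f*th*q[:2]/max(r,1e-9)
def wback(c,uv,z):
    d=(np.asarray(uv,float)-c['K'][:2,2]); r=np.hypot(*d); th=r/c['K'][0,0]
    v=np.r_[d/max(r,1e-9)*np.sin(th),np.cos(th)]; d=c['R'].T@v; o=-c['R'].T@c['t']; return o+d*(z-o[2])/d[2]
E
python3 - <<'E'
from h import *
row([.49,-.21,.28],-.1)
E
```

```text
row [ 0.3543 -0.2262  0.0236] [-1.800e-03  2.000e-04  5.388e-01] t 0.15 F [ 0.49  0.09 -0.05] w 0.0854
```

Emit:
play_rows([
  [0.354,-0.226,0.024,0,0,0.539,-1],
  [0.354,-0.226,0.024,0,0,0.539,-1],
  [0.354,-0.226,0.024,0,0,0.539,-1],
  [0.354,-0.226,0.024,0,0,0.539,-1],
  [0.354,-0.226,0.024,0,0,0.539,-1],
  [0.354,-0.226,0.024,0,0,0.539,-1],
  [0.354,-0.226,0.024,0,0,0.539,-1],
  [0.354,-0.226,0.024,0,0,0.539,-1],
  [0.354,-0.226,0.024,0,0,0.539,-1],
  [0.354,-0.226,0.024,0,0,0.539,-1],
  [0.354,-0.226,0.024,0,0,0.539,-1],
  [0.354,-0.226,0.024,0,0,0.539,-1],
])

```text
time: 1.15
tool_pos: [0.4907, -0.2077, 0.2793]
eef_rot: [-3.139, 0.001, -0.095]
wrist_force: [-0.3, -1.0, -0.4]
gripper_width: 0.0852
```

```bash
python3 - <<'E'
from h import *
print(pose()[2])
snap('wrist','w1')
E
```

```text
{'time': 1.15, 'qpos': array([-6.10813857e-01,  4.37255994e-01,  1.68906934e+00,  1.42145227e-03,
        1.01761794e+00,  1.05429377e+00]), 'joint_velocities': array([-0.07004378, -0.00124093, -0.00944188, -0.03013617, -0.00432904,
       -0.02078203]), 'tau': array([ 1.50575459e+00, -3.75455689e+01, -1.51194459e+01,  1.74140115e-01,
        3.50925804e-02,  1.09825186e-01]), 'tool_pos': array([ 0.49068198, -0.20770968,  0.27925841]), 'eef_rot': array([-3.13938144e+00,  1.44796371e-03, -9.50579476e-02]), 'wrist_force': array([-0.25453984, -0.97903825, -0.41790798]), 'ft_torque': array([-0.01826227,  0.05006448, -0.00080827]), 'gripper_width': 0.08522626460257961}
```

View pics/w1.png

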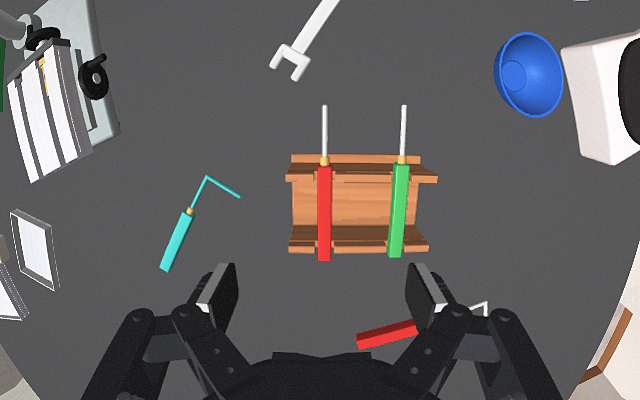

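```bash
python3 - <<'E'
from h import *
c=load('w1')
f=c['f'][:,:,::-1]
cv2.imwrite('pics/w1c.png',cv2.resize(f[90:280,250:460],None,fx=3.,fy=3.,interpolation=cv2.INTER_CUBIC))
hsv=cv2.cvtColor(f,cv2.COLOR_BGR2HSV); m=((hsv[:,:,0]<6)|(hsv[:,:,0]>174))&(hsv[:,:,1]>150)&(hsv[:,:,2]>150)
m[:,:290]=0;m[:,360:]=0;m[280:]=0
ys,xs=np.nonzero(m)
for r in (168,175,190,210,230,245,255,258): 
    x=xs[ys==r]; print(r,x.min(),x.max(), wback(c,((x.min()+x.max())/2,r),.066).round(4))
print(ys.min(),ys.max(),[wback(c,(324,y),.066).round(4) for y in (ys.min()-.5,ys.max()+.5)])
print('corner',wback(c,(324.5,106),.058).round(4))
E
```

```text
168 318 331 [ 0.5136 -0.2134  0.066 ]
175 317 331 [ 0.5069 -0.2123  0.066 ]
190 318 331 [ 0.4922 -0.2114  0.066 ]
210 318 330 [ 0.4721 -0.2091  0.066 ]
230 318 330 [ 0.4509 -0.2072  0.066 ]
245 318 330 [ 0.4343 -0.2057  0.066 ]
255 318 330 [ 0.4227 -0.2046  0.066 ]
258 318 330 [ 0.4192 -0.2043  0.066 ]
166 260 [array([ 0.516 , -0.2131,  0.066 ]), array([ 0.4162, -0.204 ,  0.066 ])]
corner [ 0.5711 -0.2188  0.058 ]
```

View pics/w1c.png

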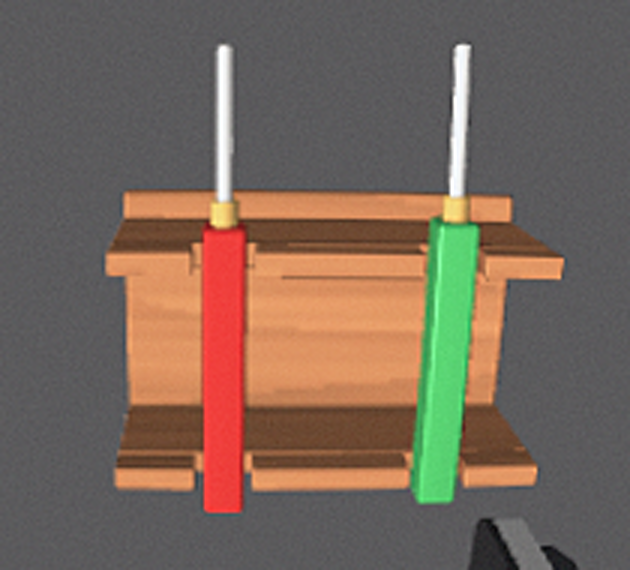

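```bash
python3 - <<'E'
from h import *
row([.4662,-.2086,.18],-.091)
row([.4662,-.2086,.116],-.091)
E
```

```text
row [-0.0237  0.0016  0.0994] [-0.0012  0.0013 -0.0061] t 1.2 F [ 0.2  -0.01  0.37] w 0.0853
row [-0.0237  0.0016  0.1634] [-0.0012  0.0013 -0.0061] t 1.2 F [ 0.2  -0.01  0.37] w 0.0853
```

Emit:
play_rows([
  [-0.0237,0.0016,0.04,-0.001,0.001,-0.006,-0.3],
  [-0.0237,0.0016,0.07,-0.001,0.001,-0.006,-0.3],
  [-0.0237,0.0016,0.1,-0.001,0.001,-0.006,-0.3],
  [-0.0237,0.0016,0.12,-0.001,0.001,-0.006,-0.3],
  [-0.0237,0.0016,0.14,-0.001,0.001,-0.006,-0.3],
  [-0.0237,0.0016,0.155,-0.001,0.001,-0.006,-0.3],
  [-0.0237,0.0016,0.1634,-0.001,0.001,-0.006,-0.3],
  [-0.0237,0.0016,0.1634,-0.001,0.001,-0.006,-0.3],
  [-0.0237,0.0016,0.1634,-0.001,0.001,-0.006,-0.3],
])

```text
time: 1.95
tool_pos: [0.4659, -0.2098, 0.116]
eef_rot: [-3.141, 0.0, -0.093]
wrist_force: [0.6, -0.7, 0.3]
gripper_width: 0.0553
```

```bash
python3 - <<'E'
from h import *
row([.4662,-.2086,.116],-.091)
snap('wrist','w2')
E
```

```text
row [ 0.0002 -0.0012  0.    ] [-0.0002  0.0005 -0.0018] t 1.95 F [ 0.63 -0.69  0.35] w 0.0553
```

View pics/w2.png

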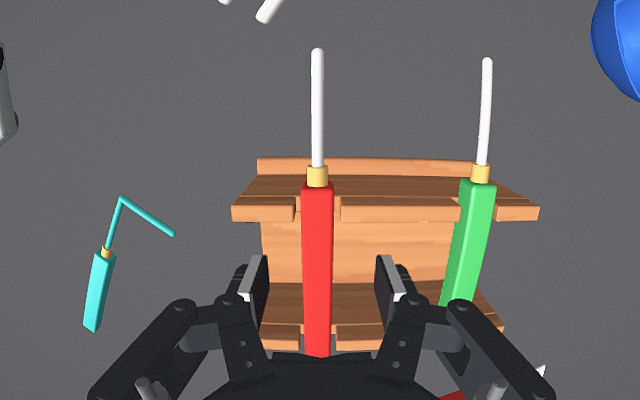

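Emit:
play_rows([
  [0,-0.0008,0,0,0,0,1],
  [0,-0.0008,0,0,0,0,1],
  [0,-0.0008,0,0,0,0,1],
  [0,-0.0008,0,0,0,0,1],
  [0,-0.0008,0,0,0,0,1],
  [0,-0.0008,0,0,0,0,1],
], force=100)

```text
time: 2.5
tool_pos: [0.4667, -0.2091, 0.1177]
eef_rot: [3.14, -0.002, -0.092]
wrist_force: [-1.3, 0.3, 5.6]
gripper_width: 0.0119
```

```bash
python3 - <<'E'
from h import *
print(pose()[2]['eef_rot'])
row([.4662,-.2086,.116],-.091)
c=snap('wrist','w3')
E
```

```text
[ 3.13997800e+00 -2.06407497e-03 -9.16488692e-02]
row [-0.0005 -0.0004  0.0017] [ 0.0016 -0.0021 -0.0007] t 2.5 F [-1.32  0.29  5.6 ] w 0.0119
```

View pics/w3.png

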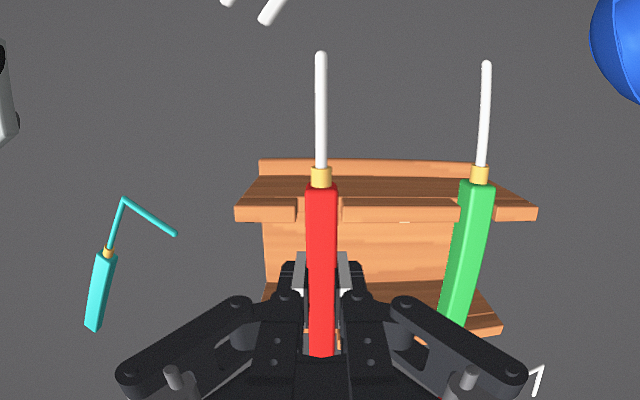

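Emit:
play_rows([
  [0,0,-0.01,0,0,0,1],
  [0,0,-0.03,0,0,0,1],
  [0,0,-0.06,0,0,0,1],
  [0,0,-0.1,0,0,0,1],
  [0,0,-0.13,0,0,0,1],
  [0,0,-0.13,0,0,0,1],
])

```text
time: 3.05
tool_pos: [0.469, -0.2103, 0.2542]
eef_rot: [3.133, -0.013, -0.091]
wrist_force: [1.0, -0.4, -1.3]
gripper_width: 0.0119
```

```bash
python3 - <<'E'
from h import *
row([.535,.083,.25],.145)
E
```

```text
row [ 0.039  -0.2981  0.0022] [ 0.01   -0.0124 -0.236 ] t 3.05 F [ 0.99 -0.36 -1.32] w 0.0119
```

Emit:
play_rows([
  [0.039,-0.298,0.002,0.008,-0.012,-0.236,1],
  [0.039,-0.298,0.002,0.008,-0.012,-0.236,1],
  [0.039,-0.298,0.002,0.008,-0.012,-0.236,1],
  [0.039,-0.298,0.002,0.008,-0.012,-0.236,1],
  [0.039,-0.298,0.002,0.008,-0.012,-0.236,1],
  [0.039,-0.298,0.002,0.008,-0.012,-0.236,1],
  [0.039,-0.298,0.002,0.008,-0.012,-0.236,1],
  [0.039,-0.298,0.002,0.008,-0.012,-0.236,1],
  [0.039,-0.298,0.002,0.008,-0.012,-0.236,1],
  [0.039,-0.298,0.002,0.008,-0.012,-0.236,1],
  [0.039,-0.298,0.002,0.008,-0.012,-0.236,1],
])

```text
time: 3.97
tool_pos: [0.5344, 0.0817, 0.25]
eef_rot: [3.139, 0.001, 0.144]
wrist_force: [-0.8, -0.7, -1.5]
gripper_width: 0.0116
```

```bash
python3 - <<'E'
from h import *
o=pose()[2]; print(o['tool_pos'],o['eef_rot'],o['wrist_force'],o['ft_torque'])
for n in ('wrist','scene','top'): snap(n,n+'4')
o=pose()[2]; print(o['tool_pos'],o['eef_rot'],o['wrist_force'],o['ft_torque'])
E
```

```text
[0.53440184 0.08173233 0.25004969] [3.13906513e+00 1.02176926e-03 1.44168692e-01] [-0.8203531  -0.70753752 -1.47530165] [0.00604042 0.06478162 0.01072288]
[0.53474633 0.08120915 0.25017646] [3.13937697e+00 4.21585950e-04 1.42366696e-01] [ 0.31241872 -0.56841011 -1.58621587] [-0.00722205 -0.00681982 -0.0430183 ]
```

View pics/wrist4.png

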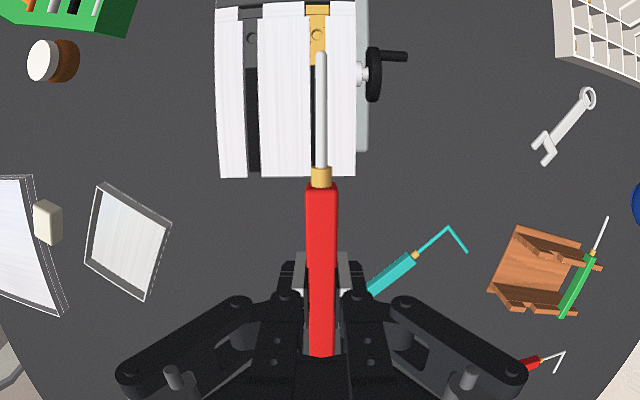

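View pics/scene4.png

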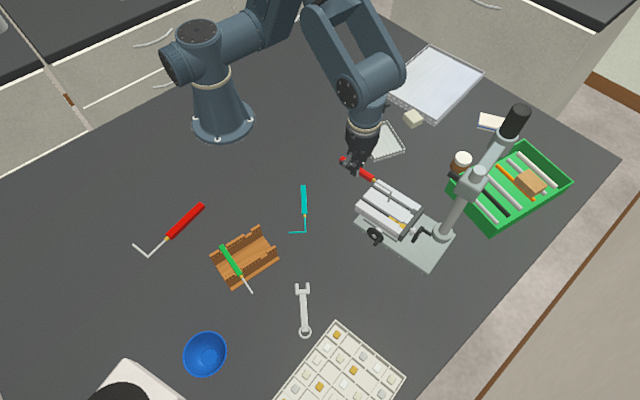

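View pics/top4.png

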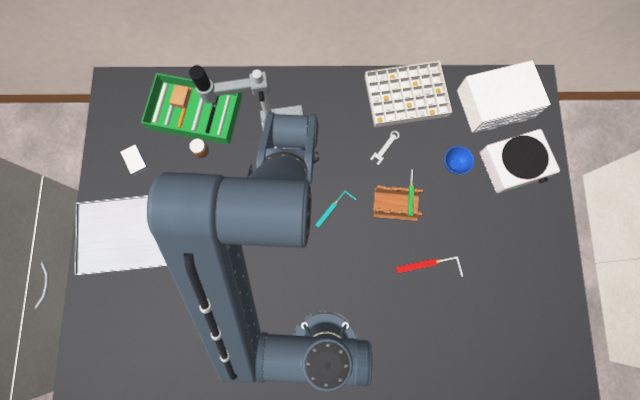

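```bash
python3 - <<'E'
from h import *
f=load('wrist4')['f'][:,:,::-1]
cv2.imwrite('pics/w4c.png',cv2.resize(f[0:190,210:380],None,fx=4,fy=4,interpolation=cv2.INTER_CUBIC)[:600*2][:760])
cv2.imwrite('pics/w4c1.png',cv2.resize(f[0:100,210:380],None,fx=4.6,fy=4.6,interpolation=cv2.INTER_CUBIC))
g=cv2.cvtColor(f,cv2.COLOR_BGR2GRAY)
for r in (40,80,100,120,140,160): print(r,list(zip(range(238,266),g[r,238:266])),'\n',list(zip(range(302,336),g[r,302:336])))
E
```

```text
40 [(238, np.uint8(240)), (239, np.uint8(238)), (240, np.uint8(239)), (241, np.uint8(250)), (242, np.uint8(186)), (243, np.uint8(93)), (244, np.uint8(91)), (245, np.uint8(103)), (246, np.uint8(69)), (247, np.uint8(52)), (248, np.uint8(72)), (249, np.uint8(98)), (250, np.uint8(101)), (251, np.uint8(99)), (252, np.uint8(100)), (253, np.uint8(97)), (254, np.uint8(97)), (255, np.uint8(99)), (256, np.uint8(86)), (257, np.uint8(189)), (258, np.uint8(253)), (259, np.uint8(236)), (260, np.uint8(236)), (261, np.uint8(238)), (262, np.uint8(236)), (263, np.uint8(232)), (264, np.uint8(233)), (265, np.uint8(238))] 
 [(302, np.uint8(241)), (303, np.uint8(239)), (304, np.uint8(238)), (305, np.uint8(242)), (306, np.uint8(241)), (307, np.uint8(240)), (308, np.uint8(238)), (309, np.uint8(227)), (310, np.uint8(175)), (311, np.uint8(205)), (312, np.uint8(201)), (313, np.uint8(202)), (314, np.uint8(188)), (315, np.uint8(170)), (316, np.uint8(173)), (317, np.uint8(181)), (318, np.uint8(182)), (319, np.uint8(187)), (320, np.uint8(193)), (321, np.uint8(196)), (322, np.uint8(197)), (323, np.uint8(194)), (324
[... 6329 characters left out ...]
 (304, np.uint8(240)), (305, np.uint8(240)), (306, np.uint8(238)), (307, np.uint8(238)), (308, np.uint8(239)), (309, np.uint8(243)), (310, np.uint8(244)), (311, np.uint8(41)), (312, np.uint8(33)), (313, np.uint8(34)), (314, np.uint8(18)), (315, np.uint8(156)), (316, np.uint8(247)), (317, np.uint8(234)), (318, np.uint8(233)), (319, np.uint8(232)), (320, np.uint8(231)), (321, np.uint8(225)), (322, np.uint8(212)), (323, np.uint8(193)), (324, np.uint8(164)), (325, np.uint8(133)), (326, np.uint8(124)), (327, np.uint8(173)), (328, np.uint8(252)), (329, np.uint8(242)), (330, np.uint8(241)), (331, np.uint8(240)), (332, np.uint8(235)), (333, np.uint8(234)), (334, np.uint8(232)), (335, np.uint8(236))]
```

View pics/w4c1.png

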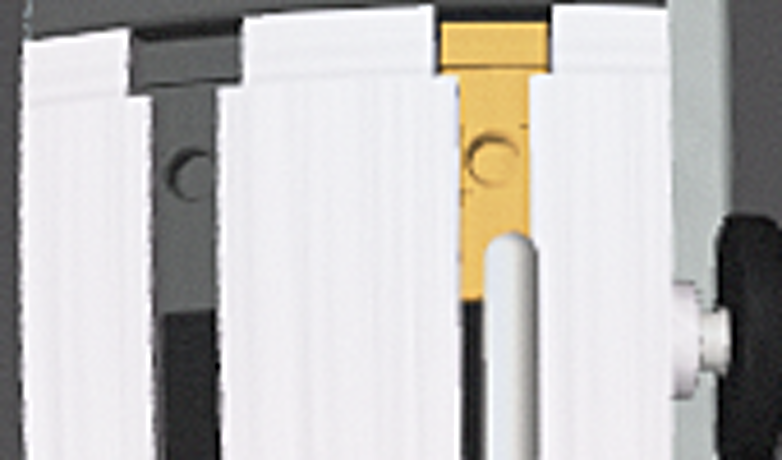

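```bash
python3 - <<'E'
from h import *
from scipy.optimize import least_squares
c=load('wrist4')
# edges: (u,row) on line y=yy, z=75
E=[]
for r,u in [(80,242.9),(100,243.5),(120,244.2),(140,245.0),(160,246.0)]: E.append((u,r,32))
for r,u in [(80,257.5),(100,258.0),(120,258.6),(140,259.2),(160,260.0)]: E.append((u,r,20))
for r,u in [(80,309.9),(100,310.0),(120,310.2),(140,310.6),(160,310.7)]: E.append((u,r,-20))
E.append((325.0,40,-32))
hole=np.array([210+492.5/4.6-.4,160/4.6-.4])
def M(p,X):
    x,y,a,h=p; X=np.asarray(X)*1e-3; return np.array([x+X[0]*np.cos(a)-X[1]*np.sin(a), y+X[0]*np.sin(a)+X[1]*np.cos(a), h+X[2]])
mouth=[(222,177.5,70),(300,177,0),(350,177,-40)]
def res(q,pr=1):
    p=q[:4]; out=[]
    for u,r,yy in E:
        # find x along line giving row r
        a=wproj(c,M(p,(20,yy,75)));b=wproj(c,M(p,(125,yy,75)))
        xs=np.linspace(0,130,27); P=np.array([wproj(c,M(p,(s,yy,75))) for s in xs])
        ui=np.interp(r,P[::-1,1],P[::-1,0]); out.append(ui-u)
    for yy in (-32,-20,20,32):
        pass
    m=wproj(c,M(p,(0,-10,75))); out.append((m[1]-177.5)*.7)
    m=wproj(c,M(p,(0,40,75))); out.append((m[1]-178)*.7)
    out+=list(wproj(c,M(p,(q[4],-26,67)))-hole)
    # lip ends x=127
    m=wproj(c,M(p,(127,-20,75))); out.append((m[1]-(75/4.6-.4)))
    out.append((p[3]-.004)/.004)
    return np.array(out)
s=least_squares(res,[.556,.113,.145,.004,113])
print(s.x.round(4)); print(s.fun.round(2)); p=s.x
print('hole',M(p,(p[4],-26,67)).round(4))
P,R,o=pose()
print('camera in tool', (R.T@(-c['R'].T@c['t']-P)).round(4), (c['R']@R).round(4))
# rod predicted
for X in [(50,0,58),(105,0,58)]:
    q=P+R@(np.array([X[0],X[1],X[2]])*1e-3); print(wproj(c,q).round(1))
c2=load('scene0')
for X in [(0,26,75),(0,-26,75),(127,-26,75),(127,26,75)]: print(X,((proj(c2,M(p,X))-[190,160]+.3)*3.2).round(0), ((proj(load('top0'),M(p,X))-[190,90]+.3)*3.2).round(0))
E
```

```text
[5.559000e-01 1.117000e-01 1.542000e-01 6.000000e-03 1.138336e+02]
[-0.46 -0.48 -0.39 -0.2  -0.01  0.05  0.07  0.14  0.39  0.59 -0.25 -0.1
 -0.02 -0.12  0.12  0.13 -0.6  -0.09  0.54 -0.01  0.49  0.51]Traceback (most recent call last):
  File "<stdin>", line 32, in <module>
  File "<stdin>", line 12, in M
ValueError: too many values to unpack (expected 4)
```

View pics/w4c.png

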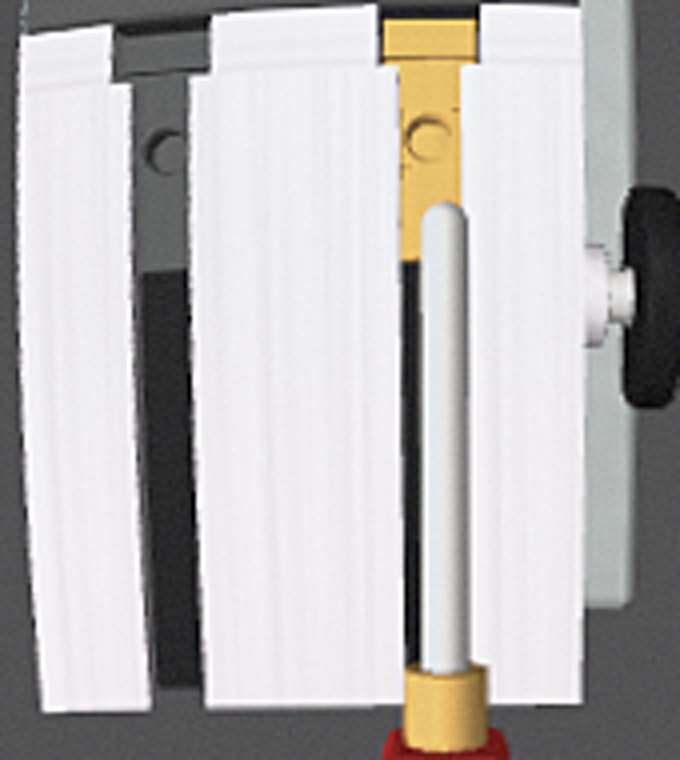

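```bash
cat >> h.py <<'E'
MP=[.5559,.1117,.1542,.006]
def M(X,p=MP):
    x,y,a,h=p; X=np.asarray(X)*1e-3; return np.array([x+X[0]*np.cos(a)-X[1]*np.sin(a), y+X[0]*np.sin(a)+X[1]*np.cos(a), h+X[2]])
E
python3 - <<'E'
from h import *
c=load('wrist4')
h=M((113.8,-26,67)); print('hole',h.round(4))
P,R,o=pose()
print('camera in tool', (R.T@(-c['R'].T@c['t']-P)).round(4), (c['R']@R).round(4))
for X in [(50,0,58),(100,0,58),(107.5,0,58)]:
    print(wproj(c,P+R@(np.array(X)*1e-3)).round(1))
for X in [(0,26,75),(0,-26,75),(127,-26,75),(127,26,75)]: print(X,((proj(load('scene0'),M(X))-[190,160]+.3)*3.2).round(0), ((proj(load('top0'),M(X))-[190,90]+.3)*3.2).round(0))
E
```

```text
hole [0.6723 0.1035 0.073 ]
camera in tool [ 0.0833  0.0002 -0.0709] [[ 0.0026  1.     -0.001 ]
 [-0.9469  0.0021 -0.3214]
 [-0.3214  0.0018  0.9469]]
[320.4 181.7]
[320.6  63.4]
[320.7  45.9]
(0, 26, 75) [583.  81.] [294. 264.]
(0, -26, 75) [549. 120.] [345. 256.]
(127, -26, 75) [675. 203.] [327. 141.]
(127, 26, 75) [709. 161.] [277. 149.]
```

```bash
python3 - <<'E'
from h import *
f=load('scene4')['f'][:,:,::-1]
cv2.imwrite('pics/s4c.png',cv2.resize(f[140:250,330:450],None,fx=6,fy=5.4,interpolation=cv2.INTER_CUBIC))
c=load('wrist4'); P,R,o=pose()
for X in [(50,0,51),(105,2.5,60),(105,0,108)]: 
  q=P+R@(np.array(X)*1e-3); print(wproj(c,q).round(1), ((proj(load('scene4'),q)-[330,140]+.4)*[6,5.4]).round(0))
row([.5696,.0875,.198],.1542)
E
```

```text
[320.3 186. ] [264. 204.]
[326.7  52.5] [369. 283.]
[320.7  65.9] [354. 336.]
row [ 0.0354 -0.0014  0.0522] [ 0.0022  0.0004 -0.0118] t 4.1167 F [ 0.31 -0.57 -1.59] w 0.0118
```

View pics/s4c.png

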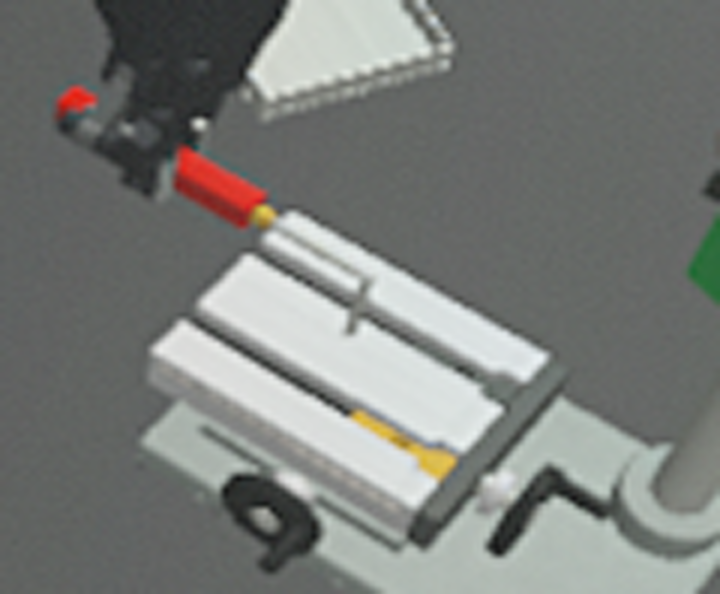

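Emit:
play_rows([
  [0.02,-0.0014,0.02,0.002,0,-0.012,1],
  [0.0354,-0.0014,0.04,0.002,0,-0.012,1],
  [0.0354,-0.0014,0.0522,0.002,0,-0.012,1],
  [0.0354,-0.0014,0.0522,0.002,0,-0.012,1],
  [0.0354,-0.0014,0.0522,0.002,0,-0.012,1],
  [0.0354,-0.0014,0.0522,0.002,0,-0.012,1],
])

```text
time: 4.62
tool_pos: [0.5695, 0.0867, 0.1985]
eef_rot: [3.141, 0.0, 0.153]
wrist_force: [-0.9, 0.6, -1.5]
gripper_width: 0.0117
```

```bash
python3 - <<'E'
from h import *
P,R,o=pose(); print(P,o['eef_rot'],o['wrist_force'],o['ft_torque'])
c=snap('wrist','w5');d=snap('scene','s5')
row([.5696,.0875,.198],.1542)
P,R,o=pose(); print(P,o['eef_rot'],o['wrist_force'],o['ft_torque'])
c=load('w5');d=load('s5')
for n,q in [('tip',P+R@[.105,0,.108]),('tip104',P+R@[.104,0,.108]),('bend',P+R@[.107,0,.058]),('hole',M((113.8,-26,67)))]: print(n,((wproj(c,q)-[250,0]+.4)*5).round(0),((proj(d,q)-[330,140]+.4)*[6,5.4]).round(0))
f=c['f'][:,:,::-1];cv2.imwrite('pics/w5c.png',cv2.resize(f[0:110,250:390],None,fx=5,fy=5,interpolation=cv2.INTER_CUBIC))
f=d['f'][:,:,::-1];cv2.imwrite('pics/s5c.png',cv2.resize(f[140:250,330:450],None,fx=6,fy=5.4,interpolation=cv2.INTER_CUBIC))
E
```

```text
[0.56945213 0.0867492  0.19849083] [3.14130658e+00 3.64745921e-04 1.53196141e-01] [-0.86841246  0.59174235 -1.47796696] [ 0.06938539 -0.01288733  0.06422589]
row [-0.0001 -0.0004  0.001 ] [ 0.0005 -0.0011 -0.0004] t 4.7167 F [-1.41 -0.5  -0.41] w 0.0118
[0.56973759 0.08710497 0.19903845] [ 3.14105808e+00 -1.10512154e-03  1.53755270e-01] [-1.406793   -0.50287931 -0.41155977] [ 0.00706599 -0.01437795  0.05068747]
tip [346. 330.] [407. 429.]
tip104 [346. 338.] [405. 427.]
bend [342. 235.] [432. 378.]
hole [343. 356.] [398. 445.]
```

View pics/w5c.png

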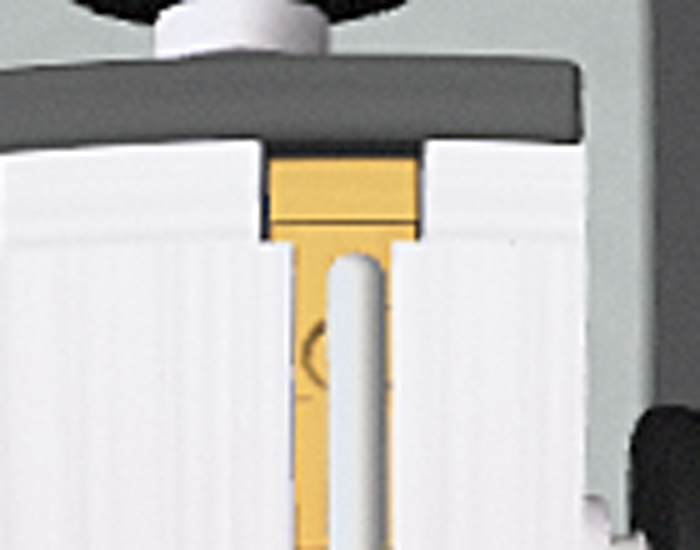

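View pics/s5c.png

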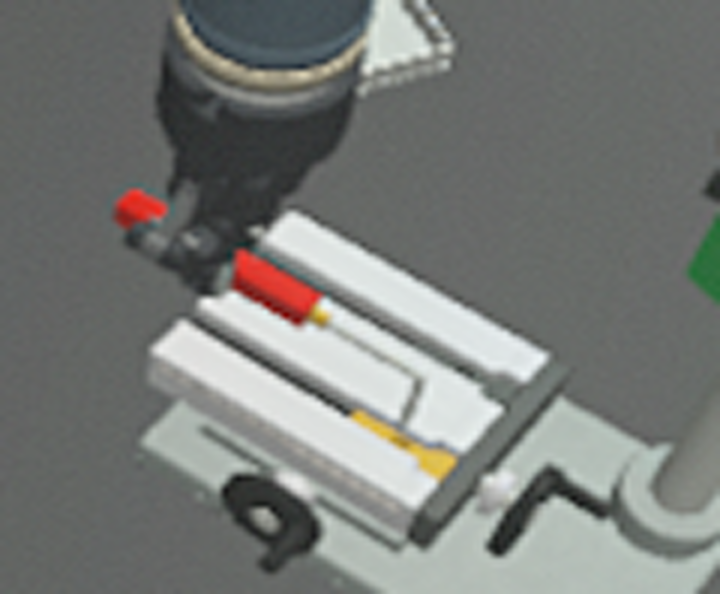

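Emit:
play_rows([
  [0.0003,-0.001,0.005,0,0.001,0,1],
  [0.0003,-0.001,0.01,0,0.001,0,1],
  [0.0003,-0.001,0.0145,0,0.001,0,1],
  [0.0003,-0.001,0.0145,0,0.001,0,1],
  [0.0003,-0.001,0.0145,0,0.001,0,1],
  [0.0003,-0.001,0.0145,0,0.001,0,1],
])

```text
time: 5.22
tool_pos: [0.5699, 0.0882, 0.1844]
eef_rot: [3.141, -0.002, 0.154]
wrist_force: [0.0, -0.4, -0.1]
gripper_width: 0.012
```

```bash
python3 - <<'E'
from h import *
c=snap('wrist','w6');
P,R,o=pose(); print(P,o['eef_rot'],o['wrist_force'],o['ft_torque'])
h=M((113.8,-26,67)); print('hole in tool',R.T@(h-P), 'pred',((wproj(c|{'K':c['intrinsics']},h)-[250,0]+.4)*5).round(0))
f=c['frame'][:,:,::-1];cv2.imwrite('pics/w6c.png',cv2.resize(f[0:110,250:390],None,fx=5,fy=5,interpolation=cv2.INTER_CUBIC))
E
```

```text
[0.56997678 0.08820327 0.18453684] [ 3.14102234e+00 -2.20659396e-03  1.53906150e-01] [ 0.16500888  0.78695138 -0.16173039] [ 0.0017725  -0.01094814  0.05044667]
hole in tool [0.10325291 0.00052586 0.11176527] pred [354. 352.]
```

View pics/w6c.png

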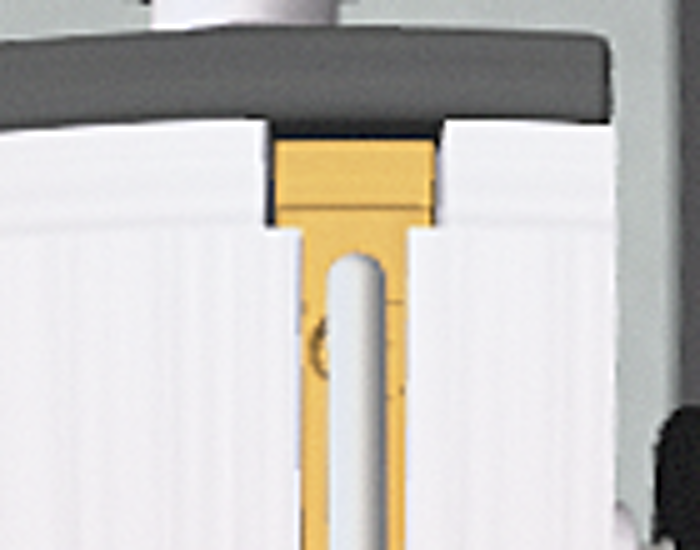

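Emit:
play_rows([
  [0,-0.0003,0.002,0,0.002,0,1],
  [0,-0.0003,0.004,0,0.002,0,1],
  [0,-0.0003,0.004,0,0.002,0,1],
])

```text
time: 5.52
tool_pos: [0.5697, 0.0885, 0.1801]
eef_rot: [3.141, -0.003, 0.154]
wrist_force: [-0.5, 0.4, -1.1]
gripper_width: 0.012
```

Emit:
play_rows([
  [0,0,0.001,0,0,0,1],
  [0,0,0.002,0,0,0,1],
  [0,0,0.002,0,0,0,1],
])

```text
time: 5.77
tool_pos: [0.5696, 0.0885, 0.1779]
eef_rot: [3.141, -0.003, 0.154]
wrist_force: [-0.9, -0.2, 0.4]
gripper_width: 0.0119
```

Emit:
play_rows([
  [0,0,0.0015,0,0,0,1],
  [0,0,0.0015,0,0,0,1],
  [0,0,0.0015,0,0,0,1],
])

```text
time: 6.02
tool_pos: [0.5695, 0.0885, 0.1763]
eef_rot: [3.141, -0.003, 0.154]
wrist_force: [-0.1, -0.7, -0.8]
gripper_width: 0.0119
```

```bash
python3 - <<'E'
from h import *
for i in range(3):
  P,R,o=pose(); print(P,o['eef_rot'],o['wrist_force'],o['ft_torque'])
  c=snap('wrist','w7')
f=c['frame'][:,:,::-1];cv2.imwrite('pics/w7c.png',cv2.resize(f[0:110,250:390],None,fx=5,fy=5,interpolation=cv2.INTER_CUBIC))
d=snap('scene','s7');f=d['frame'][:,:,::-1];cv2.imwrite('pics/s7c.png',cv2.resize(f[140:250,330:450],None,fx=6,fy=5.4,interpolation=cv2.INTER_CUBIC))
E
```

```text
[0.56950535 0.08850436 0.17628711] [ 3.14132593e+00 -2.79400204e-03  1.53886440e-01] [-0.14356718 -0.71744794 -0.79491237] [ 0.01300236  0.07099787 -0.00878709]
[0.56955901 0.08849565 0.17636399] [ 3.14125333e+00 -2.94853914e-03  1.53886200e-01] [ 0.3347033  -0.14906959 -0.55287745] [ 0.04897735  0.05519315 -0.00625078]
[0.56959872 0.08851503 0.1764133 ] [ 3.14126165e+00 -3.06278655e-03  1.53911600e-01] [-0.19352094  0.03857826 -0.71664201] [ 0.04838634  0.02902569 -0.03152376]
```

View pics/s7c.png

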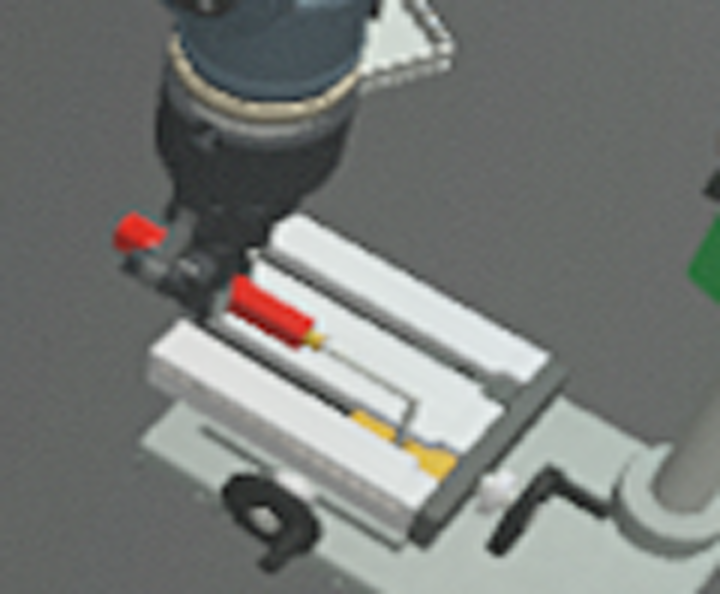

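View pics/w7c.png

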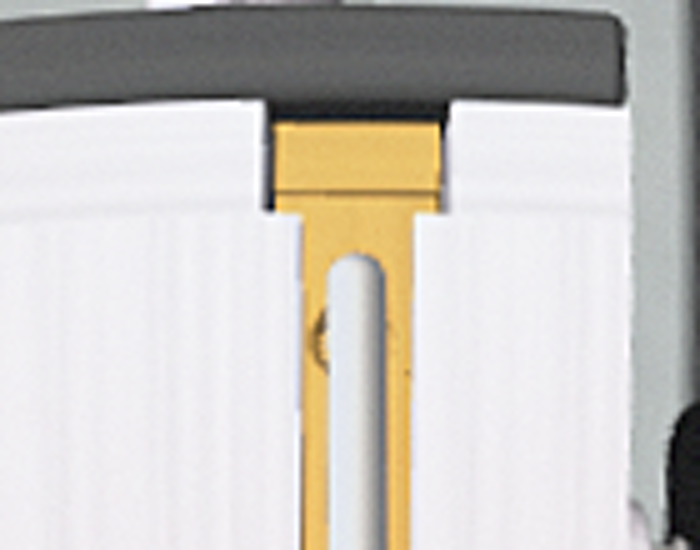

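Emit:
play_rows([
  [0,0,0.0015,0,0.002,0,1],
  [0,0,0.0015,0,0.002,0,1],
  [0,0,0.0015,0,0.002,0,1],
])

```text
time: 6.47
tool_pos: [0.5695, 0.0885, 0.1749]
eef_rot: [3.141, -0.005, 0.154]
wrist_force: [0.1, -0.5, -0.3]
gripper_width: 0.0121
```

Emit:
play_rows([
  [0,0,0.0015,0,0,0,1],
  [0,0,0.0015,0,0,0,1],
  [0,0,0.0015,0,0,0,1],
])

```text
time: 6.72
tool_pos: [0.5696, 0.0885, 0.1735]
eef_rot: [3.141, -0.005, 0.154]
wrist_force: [-0.7, 0.5, 0.5]
gripper_width: 0.012
```

Emit:
play_rows([
  [0,0,0.0005,0,-0.003,0,1],
  [0,0,0.001,0,-0.005,0,1],
  [0,0,0.001,0,-0.005,0,1],
])

```text
time: 6.97
tool_pos: [0.57, 0.0885, 0.1728]
eef_rot: [3.141, -0.001, 0.154]
wrist_force: [-1.2, -0.2, 1.7]
gripper_width: 0.0119
```

```bash
python3 - <<'E'
from h import *
for i in range(3):
  P,R,o=pose(); print(P,o['eef_rot'],o['wrist_force'],o['ft_torque'])
  c=snap('wrist','w8')
f=c['frame'][:,:,::-1];cv2.imwrite('pics/w8c.png',cv2.resize(f[0:110,250:390],None,fx=5,fy=5,interpolation=cv2.INTER_CUBIC))
E
```

```text
[0.56997045 0.0885169  0.17275598] [ 3.14107882e+00 -1.09567830e-03  1.53879421e-01] [-1.15900069 -0.17714163  1.73776297] [ 0.08070326 -0.2141731  -0.00227056]
[0.56995548 0.08850374 0.17275709] [ 3.14105903e+00 -1.15679967e-03  1.53896139e-01] [ 0.03459756 -0.61320817  1.24234498] [ 0.02493409 -0.22973427  0.0506644 ]
[0.5699223  0.0885143  0.17273012] [ 3.14106900e+00 -1.11469469e-03  1.53904340e-01] [-0.63273177  0.03925354  1.39573501] [ 0.02232788 -0.14376676 -0.01445421]
```

View pics/w8c.png

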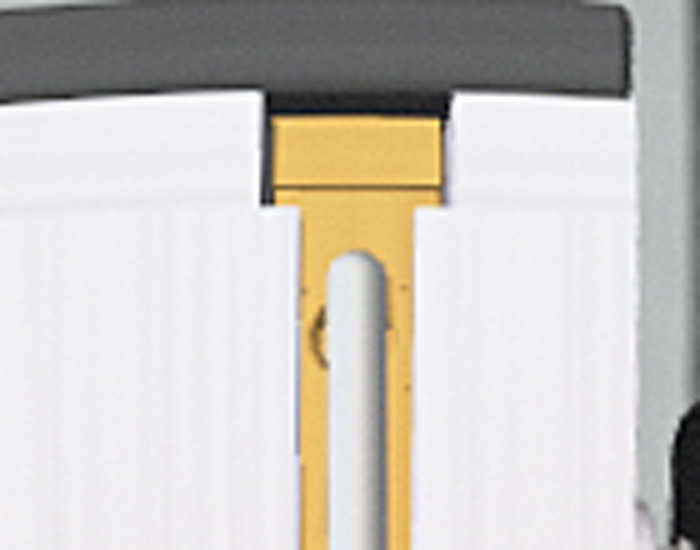

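Emit:
play_rows([
  [0,0,0.0007,0,0,0,1],
  [0,0,0.0014,0,0,0,1],
  [0,0,0.002,0,0,0,1],
  [0,0,0.002,0,0,0,1],
])

```text
time: 7.45
tool_pos: [0.5699, 0.0885, 0.1707]
eef_rot: [3.141, -0.001, 0.154]
wrist_force: [-1.5, -1.3, 2.6]
gripper_width: 0.0119
```

```bash
python3 - <<'E'
from h import *
for i in range(2):
  P,R,o=pose(); print(P,o['eef_rot'],o['wrist_force'],o['ft_torque'])
  c=snap('wrist','w9')
E
```

```text
[0.56985781 0.08853162 0.1706875 ] [ 3.14111161e+00 -1.09172236e-03  1.53909174e-01] [-1.48944516 -1.33740748  2.59633846] [-0.02005958 -0.17381608 -0.04203864]
[0.5698755  0.08854003 0.17075344] [ 3.14108330e+00 -1.11064129e-03  1.53955357e-01] [-0.18143447 -0.38908115  2.84889941] [ 0.10768389 -0.15005089  0.00813037]
```

Emit:
play_rows([
  [0,0,0.0006,0,0,0,1],
  [0,0,0.0012,0,0,0,1],
  [0,0,0.0012,0,0,0,1],
  [0,0,0.0012,0,0,0,1],
])

```text
time: 7.88
tool_pos: [0.5698, 0.0885, 0.1697]
eef_rot: [3.141, -0.001, 0.154]
wrist_force: [-2.3, -0.7, 5.2]
gripper_width: 0.0123
```

```bash
python3 - <<'E'
from h import *
for i in range(3):
  P,R,o=pose(); print(P,o['eef_rot'],o['wrist_force'],o['ft_torque'])
  c=snap('wrist','w10')
f=c['frame'][:,:,::-1];cv2.imwrite('pics/w10c.png',cv2.resize(f[0:110,250:390],None,fx=5,fy=5,interpolation=cv2.INTER_CUBIC))
E
```

```text
[0.56977841 0.08852719 0.16969114] [ 3.14110523e+00 -9.33915643e-04  1.53972758e-01] [-2.32839446 -0.68456942  5.17117761] [ 0.0716147  -0.10013395  0.01889302]
[0.56974038 0.088499   0.16968487] [ 3.14109220e+00 -8.79844939e-04  1.53919112e-01] [-1.96167255  0.41369677  4.40107536] [ 0.01204643 -0.10548692 -0.02628409]
[0.56975752 0.08849801 0.16969574] [ 3.14110872e+00 -9.17274292e-04  1.53886633e-01] [-2.24951502  0.12142721  5.14458341] [ 0.0277192  -0.07476854  0.01183983]
```

View pics/w10c.png

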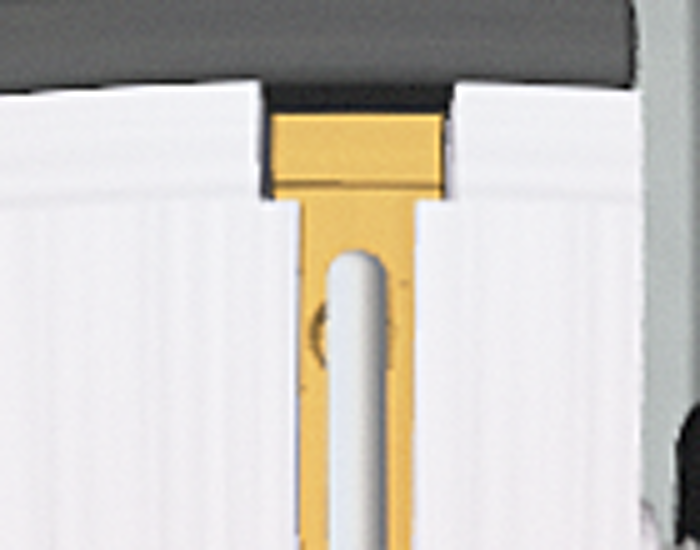

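Emit:
play_rows([
  [-0.001,0,0,0,0,0,1],
  [-0.002,0,0,0,0,0,1],
  [-0.003,0,0,0,0,0,1],
  [-0.004,0,0,0,0,0,1],
  [-0.005,0,0,0,0,0,1],
  [-0.005,0,0,0,0,0,1],
])

```text
time: 8.53
tool_pos: [0.5659, 0.0876, 0.1701]
eef_rot: [3.141, -0.004, 0.154]
wrist_force: [2.8, 0.2, 4.3]
gripper_width: 0.0121
```

```bash
python3 - <<'E'
from h import *
for i in range(2):
  P,R,o=pose(); print(P,o['eef_rot'],o['wrist_force'],o['ft_torque'])
  c=snap('wrist','w11')
f=c['frame'][:,:,::-1];cv2.imwrite('pics/w11c.png',cv2.resize(f[0:110,250:390],None,fx=5,fy=5,interpolation=cv2.INTER_CUBIC))
E
```

```text
[0.56588465 0.08762361 0.17010295] [ 3.14051559 -0.00396646  0.15367622] [2.76281361 0.1639904  4.25548903] [ 0.11163074 -1.07640578  0.01144176]
[0.56583845 0.08762944 0.17008956] [ 3.14057391 -0.00370059  0.1537177 ] [ 2.76150496 -0.078584    4.09061697] [ 0.15639504 -0.94559773 -0.0324725 ]
```

View pics/w11c.png

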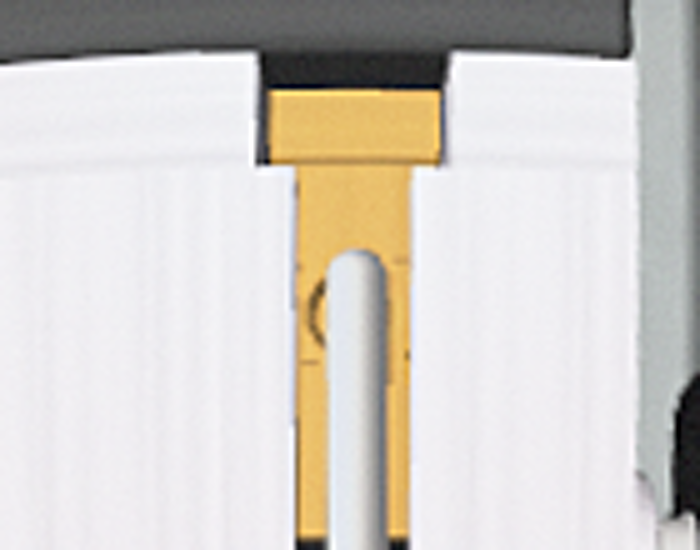

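Emit:
play_rows([
  [-0.001,0,0,0,0.002,0,1],
  [-0.002,0,0,0,0.002,0,1],
  [-0.003,0,0,0,0.002,0,1],
  [-0.004,0,0,0,0.002,0,1],
  [-0.004,0,0,0,0.002,0,1],
])

```text
time: 9.05
tool_pos: [0.5624, 0.0871, 0.1702]
eef_rot: [3.141, -0.007, 0.154]
wrist_force: [4.2, 0.9, 3.8]
gripper_width: 0.0119
```

```bash
python3 - <<'E'
from h import *
for i in range(2):
  P,R,o=pose(); print(P,o['eef_rot'],o['wrist_force'],o['ft_torque'])
  c=snap('wrist','w12')
f=c['frame'][:,:,::-1];cv2.imwrite('pics/w12c.png',cv2.resize(f[0:110,250:390],None,fx=5,fy=5,interpolation=cv2.INTER_CUBIC))
E
```

```text
[0.56243064 0.08708277 0.17020571] [ 3.14051052 -0.00745908  0.15363118] [4.22256741 0.91485088 3.75449316] [ 0.22260514 -1.29427442  0.0554983 ]
[0.56244624 0.08711658 0.17023254] [ 3.14049803 -0.00734689  0.15368939] [4.39741278 1.18766614 3.41480514] [ 0.32933674 -1.32127733  0.08504891]
```

View pics/w12c.png

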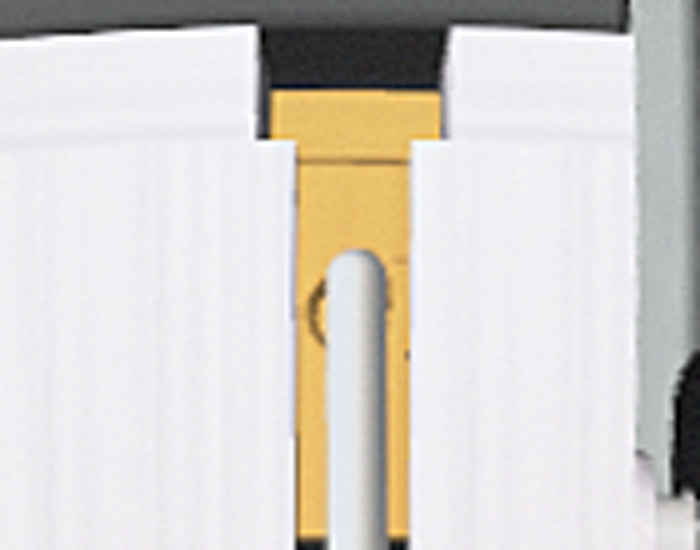

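Emit:
play_rows([
  [-0.003,0,-0.0005,0,-0.003,0,1],
  [-0.006,0,-0.001,0,-0.005,0,1],
  [-0.01,0,-0.001,0,-0.006,0,1],
  [-0.014,0,-0.001,0,-0.006,0,1],
  [-0.018,0,-0.001,0,-0.006,0,1],
  [-0.022,0,-0.001,0,-0.006,0,1],
  [-0.026,0,-0.001,0,-0.006,0,1],
  [-0.03,0,-0.001,0,-0.006,0,1],
  [-0.03,0,-0.001,0,-0.006,0,1],
])

```text
time: 9.9
tool_pos: [0.5306, 0.0824, 0.1707]
eef_rot: [3.141, 0.003, 0.154]
wrist_force: [-0.1, -0.8, 3.7]
gripper_width: 0.0119
```

```bash
python3 - <<'E'
from h import *
for i in range(2):
  P,R,o=pose(); print(P,o['eef_rot'],o['wrist_force'],o['ft_torque'])
  c=snap('wrist','w13')
f=c['frame'][:,:,::-1];cv2.imwrite('pics/w13c.png',cv2.resize(f[0:110,250:390],None,fx=5,fy=5,interpolation=cv2.INTER_CUBIC))
E
```

```text
[0.53056481 0.08241274 0.17070065] [3.1411196  0.00327258 0.15373207] [-0.07765622 -0.78673143  3.68448028] [-0.03390748 -0.2881639  -0.05675503]
[0.53074987 0.08243024 0.17072279] [3.14113044 0.00341048 0.15378745] [-1.90460968 -0.55762377  4.35758728] [ 0.04373342 -0.24529342 -0.02400184]
```

View pics/w13c.png

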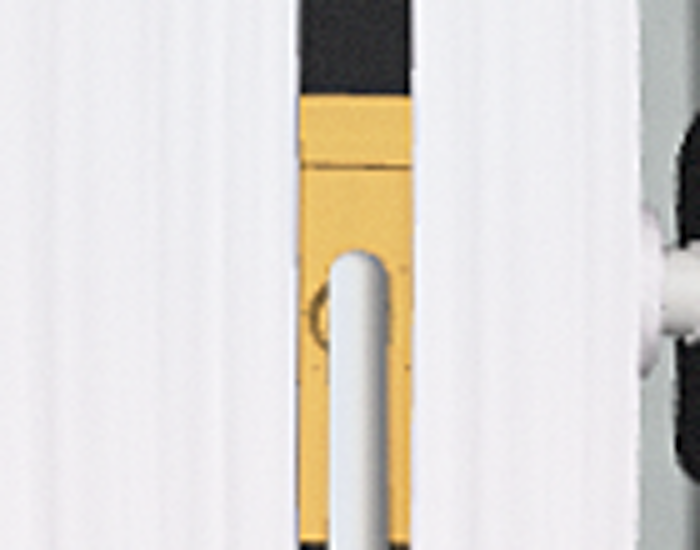

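Emit:
play_rows([
  [-0.003,0,-0.0007,0,0.002,0,1],
  [-0.008,0,-0.0015,0,0.002,0,1],
  [-0.014,0,-0.0015,0,0.002,0,1],
  [-0.02,0,-0.0015,0,0.002,0,1],
  [-0.026,0,-0.0015,0,0.002,0,1],
  [-0.032,0,-0.0015,0,0.002,0,1],
  [-0.038,0,-0.0015,0,0.002,0,1],
  [-0.044,0,-0.0015,0,0.002,0,1],
  [-0.05,0,-0.0015,0,0.002,0,1],
  [-0.056,0,-0.0015,0,0.002,0,1],
  [-0.06,0,-0.0015,0,0.002,0,1],
  [-0.06,0,-0.0015,0,0.002,0,1],
])

```text
time: 11.0
tool_pos: [0.4689, 0.0733, 0.172]
eef_rot: [-3.141, 0.007, 0.154]
wrist_force: [-0.8, -0.6, 1.7]
gripper_width: 0.0122
```

```bash
python3 - <<'E'
from h import *
for i in range(2):
  P,R,o=pose(); print(P,o['eef_rot'],o['wrist_force'],o['ft_torque'])
  c=snap('wrist','w14')
f=c['frame'][:,:,::-1];cv2.imwrite('pics/w14c.png',cv2.resize(f[0:140,250:390],None,fx=5,fy=5,interpolation=cv2.INTER_CUBIC)[:600])
E
```

```text
[0.46885856 0.07330371 0.17195118] [-3.14093182  0.00699794  0.1539527 ] [-0.76611318 -0.55509272  1.7011912 ] [-0.05703715 -0.09900612 -0.04118283]
[0.46902071 0.07330757 0.17194161] [-3.14092766  0.00735355  0.15399421] [-0.65872081  0.19696485  2.14581041] [-0.11225543  0.04938796 -0.05121039]
```

View pics/w14c.png

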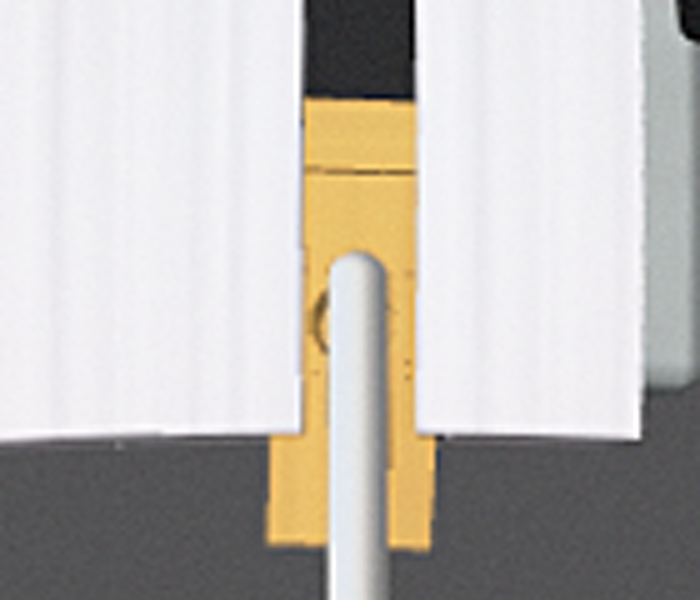

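```bash
python3 - <<'E'
from h import *
c=load('w14')
for h in (.003,.006):
  u=np.array([np.cos(.1542),np.sin(.1542)])
  f=wback(c,(250+350/5-.4,548/5-.4),.066+h)[:2]; r=wback(c,(250+360/5-.4,98/5-.4),.068+h)[:2]; m=wback(c,(250+300/5-.4,435/5-.4),.075+h)[:2]; ho=wback(c,(250+350/5-.4,323/5-.4),.066+h)[:2]
  print(h,'len',(r-f)@u,'protrude',(m-f)@u,'hole to mouth',(ho-m)@u, 'mouth vs model',(m-[.5559,.1117])@u)
E
```

```text
0.003 len 0.05093749052262406 protrude 0.012259072965058477 hole to mouth 0.013029207446396802 mouth vs model 7.300699629133563e-05
0.006 len 0.050046614029898746 protrude 0.012039575369220528 hole to mouth 0.012811079164508079 mouth vs model -6.85364210415074e-05
```

Emit:
play_rows([
  [-0.002,0,0,0,0.004,0,1],
  [-0.005,0,0,0,0.007,0,1],
  [-0.008,0,0,0,0.007,0,1],
  [-0.011,0,0,0,0.007,0,1],
  [-0.013,0,0,0,0.007,0,1],
  [-0.013,0,0,0,0.007,0,1],
  [-0.013,0,0,0,0.007,0,1],
])

```text
time: 11.68
tool_pos: [0.4555, 0.0714, 0.1719]
eef_rot: [-3.14, 0.002, 0.154]
wrist_force: [0.9, -0.2, -0.1]
gripper_width: 0.0115
```

```bash
python3 - <<'E'
from h import *
for i in range(2):
  P,R,o=pose(); print(P,o['eef_rot'],o['wrist_force'],o['ft_torque'])
  c=snap('wrist','w15')
f=c['frame'][:,:,::-1];cv2.imwrite('pics/w15c.png',cv2.resize(f[0:140,250:390],None,fx=5,fy=5,interpolation=cv2.INTER_CUBIC)[:600])
E
```

```text
[0.45549678 0.07137443 0.17190866] [-3.14048465e+00  2.42805972e-03  1.54099636e-01] [ 0.94558415 -0.17942362 -0.08577754] [ 0.03163392 -0.11557137 -0.01558614]
[0.45555021 0.07136773 0.17189761] [-3.14051793e+00  2.42497038e-03  1.54177963e-01] [ 0.63917321 -0.25872859 -0.59807508] [-0.06108131 -0.08651642 -0.0005854 ]
```

View pics/w15c.png

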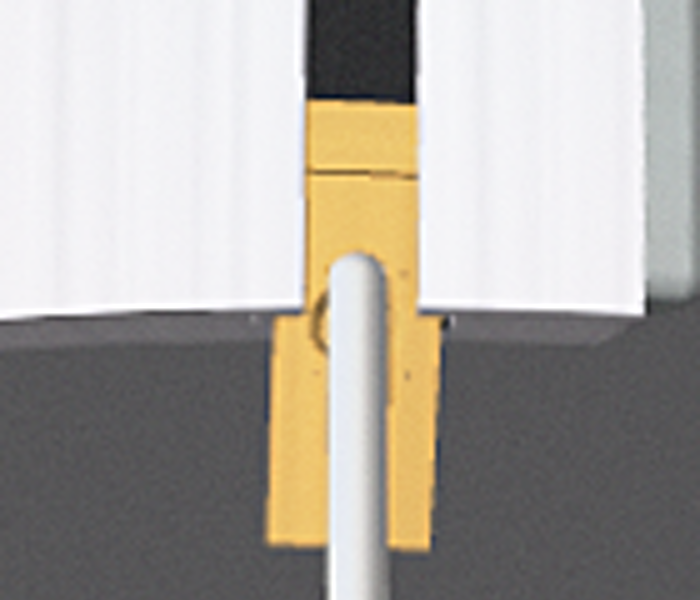

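Emit:
play_rows([
  [0.0005,0,-0.002,0,0,0,1],
  [0.0005,0,-0.005,0,0,0,1],
  [0.0005,0,-0.008,0,0,0,1],
  [0.0005,0,-0.012,0,0,0,1],
  [0.0005,0,-0.02,0,0,0,1],
  [0.0005,0,-0.035,0,0,0,1],
  [0.0005,0,-0.055,0,0,0,1],
  [0.0005,0,-0.08,0,0,0,1],
  [0.0005,0,-0.08,0,0,0,1],
])

```text
time: 12.53
tool_pos: [0.4582, 0.0714, 0.256]
eef_rot: [3.141, -0.006, 0.155]
wrist_force: [1.3, -0.2, -0.3]
gripper_width: 0.0116
```

```bash
python3 - <<'E'
from h import *
c=snap('wrist','w16');
P,R,o=pose(); print(P,o['eef_rot'],o['wrist_force'],o['ft_torque'])
f=c['frame'][:,:,::-1];cv2.imwrite('pics/w16c.png',f)
row([.4667,-.2091,.2500],-.0916)
E
```

```text
[0.45748019 0.07137202 0.25440216] [ 3.14120899 -0.00354287  0.15437213] [-0.6205715   0.34030785 -1.36169412] [-0.0259843  -0.06894994  0.03637948]
row [-0.034   0.2786  0.0044] [-1.00e-04 -3.60e-03  2.46e-01] t 12.5833 F [-0.62  0.34 -1.36] w 0.0118
```

View pics/w16c.png

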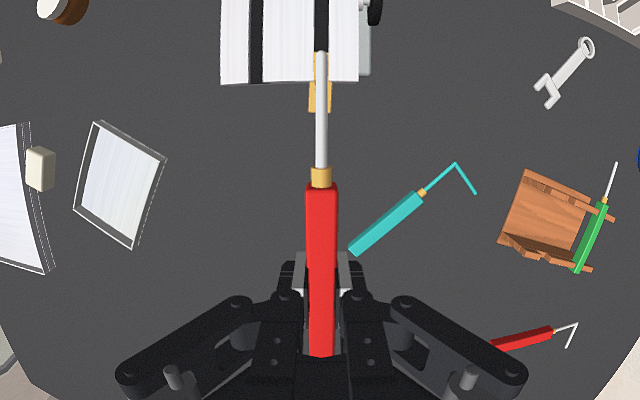

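Emit:
play_rows([
  [-0.034,0.2786,0.004,0,-0.004,0.246,1],
  [-0.034,0.2786,0.004,0,-0.004,0.246,1],
  [-0.034,0.2786,0.004,0,-0.004,0.246,1],
  [-0.034,0.2786,0.004,0,-0.004,0.246,1],
  [-0.034,0.2786,0.004,0,-0.004,0.246,1],
  [-0.034,0.2786,0.004,0,-0.004,0.246,1],
  [-0.034,0.2786,0.004,0,-0.004,0.246,1],
  [-0.034,0.2786,0.004,0,-0.004,0.246,1],
  [-0.034,0.2786,0.004,0,-0.004,0.246,1],
  [-0.034,0.2786,0.004,0,-0.004,0.246,1],
])

```text
time: 13.42
tool_pos: [0.4657, -0.2083, 0.2495]
eef_rot: [-3.14, 0.003, -0.092]
wrist_force: [-0.2, -0.2, -1.1]
gripper_width: 0.012
```

```bash
python3 - <<'E'
from h import *
row([.4667,-.2091,.15],-.0916)
c=snap('wrist','w17');
row([.4667,-.2091,.15],-.0916)
E
```

```text
row [0.0014 0.0009 0.0995] [-0.002   0.0032 -0.0006] t 13.4167 F [-0.17 -0.24 -1.1 ] w 0.012
row [0.0013 0.0015 0.0997] [-0.0018  0.0029  0.0005] t 13.4667 F [-0.8  -0.26 -0.95] w 0.012
```

View pics/w17.png

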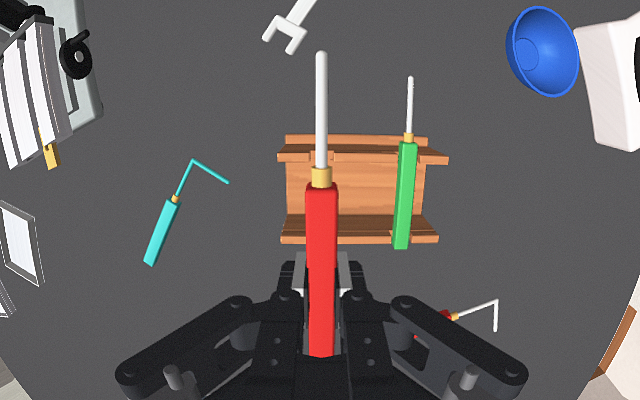

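Emit:
play_rows([
  [0.0013,0.0012,0.035,-0.002,0.003,0,1],
  [0.0013,0.0012,0.07,-0.002,0.003,0,1],
  [0.0013,0.0012,0.1,-0.002,0.003,0,1],
  [0.0013,0.0012,0.113,-0.002,0.003,0,1],
  [0.0013,0.0012,0.113,-0.002,0.003,0,1],
  [0.0013,0.0012,0.113,-0.002,0.003,0,1],
])

```text
time: 13.97
tool_pos: [0.4664, -0.2071, 0.1362]
eef_rot: [-3.14, 0.002, -0.089]
wrist_force: [1.2, -0.4, -0.3]
gripper_width: 0.0123
```

```bash
python3 - <<'E'
from h import *
c=snap('wrist','w18');
P,R,o=pose(); print(P,o['eef_rot'])
row([.4667,-.2091,.1185],-.0916)
E
```

```text
[ 0.46702509 -0.20778718  0.13711946] [ 3.14148229e+00 -1.25495381e-04 -8.93454190e-02]
row [-0.0002  0.0013  0.0186] [ 0.0001 -0.0001  0.0023] t 14.0167 F [ 0.83  0.63 -0.38] w 0.0118
```

View pics/w18.png

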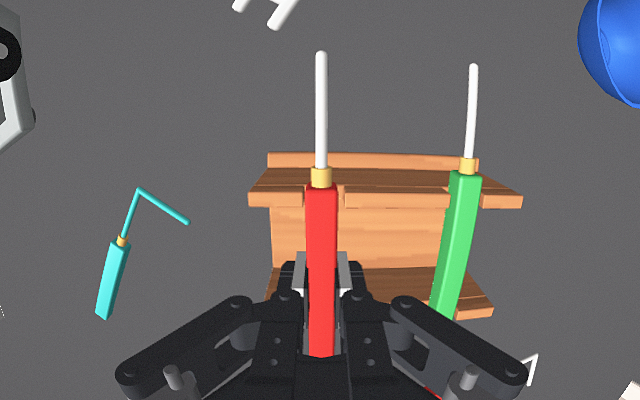

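Emit:
play_rows([
  [-0.0002,0.0013,0.006,0,0,0.002,1],
  [-0.0002,0.0013,0.011,0,0,0.002,1],
  [-0.0002,0.0013,0.015,0,0,0.002,1],
  [-0.0002,0.0013,0.0175,0,0,0.002,1],
  [-0.0002,0.0013,0.0185,0,0,0.002,1],
  [-0.0002,0.0013,0.0185,0,0,0.002,1],
])

```text
time: 14.52
tool_pos: [0.4666, -0.2091, 0.1184]
eef_rot: [-3.142, 0.0, -0.091]
wrist_force: [0.7, -0.0, -0.2]
gripper_width: 0.0118
```

```bash
python3 - <<'E'
from h import *
P,R,o=pose(); print(P,o['eef_rot'])
row([.4667,-.2091,.1177],-.0916)
E
```

```text
[ 0.46660549 -0.20908883  0.11843991] [-3.14151980e+00  1.86562304e-04 -9.14517183e-02]
row [0.0001 0.     0.0007] [-0.0001  0.0002  0.0001] t 14.5167 F [ 0.68 -0.03 -0.2 ] w 0.0118
```

Emit:
play_rows([
  [0,0,0.0006,0,0,0,1],
  [0,0,0.001,0,0,0,1],
  [0,0,0.001,0,0,0,1],
])

```text
time: 14.77
tool_pos: [0.4666, -0.2092, 0.1177]
eef_rot: [3.141, -0.0, -0.092]
wrist_force: [-1.5, 0.5, 1.3]
gripper_width: 0.012
```

Light contact; open gently, keeping still.

Emit:
play_rows([
  [0,0,0,0,0,0,0.5],
  [0,0,0,0,0,0,0.2],
  [0,0,0,0,0,0,0],
  [0,0,0,0,0,0,-0.3],
  [0,0,0,0,0,0,-0.3],
  [0,0,-0.01,0,0,0,-0.3],
  [0,0,-0.03,0,0,0,-0.3],
  [0,0,-0.06,0,0,0,-0.3],
  [0,0,-0.1,0,0,0,-0.3],
  [0,0,-0.13,0,0,0,-0.3],
  [0,0,-0.13,0,0,0,-0.3],
])

```text
time: 15.68
tool_pos: [0.4692, -0.2108, 0.2541]
eef_rot: [3.135, -0.011, -0.091]
wrist_force: [1.4, 0.2, 1.0]
gripper_width: 0.0554
```

```bash
python3 - <<'E'
from h import *
for n in ('wrist','scene'): snap(n,n+'19')
row([.535,.083,.25],.145)
c=load('wrist19'); f=c['f'][:,:,::-1]
a=f[90:290,230:480]; s=load('scene19')['f'][:,:,::-1][150:320,180:440]
cv2.imwrite('pics/c19.png',np.vstack([cv2.resize(a,(700,560))[:380],cv2.resize(s,(700,460))])[:1000])
hsv=cv2.cvtColor(f,cv2.COLOR_BGR2HSV); m=((hsv[:,:,0]<6)|(hsv[:,:,0]>174))&(hsv[:,:,1]>150)&(hsv[:,:,2]>150)
m[:,:270]=0;m[:,370:]=0;m[300:]=0
ys,xs=np.nonzero(m)
for r in (ys.min()+4,ys.max()-4): 
    x=xs[ys==r]; print(r,wback(c,((x.min()+x.max())/2,r),.066).round(4))
print([wback(c,(xs.mean(),y),.066).round(4) for y in (ys.min()-.5,ys.max()+.5)])
E
```

```text
row [ 0.041  -0.2974 -0.0009] [ 0.0027 -0.0033 -0.2364] t 15.7833 F [ 0.32 -0.21 -0.22] w 0.0552
154 [ 0.5123 -0.2138  0.066 ]
252 [ 0.4209 -0.2061  0.066 ]
[array([ 0.5161, -0.2146,  0.066 ]), array([ 0.4162, -0.2052,  0.066 ])]
```

View pics/wrist19.png

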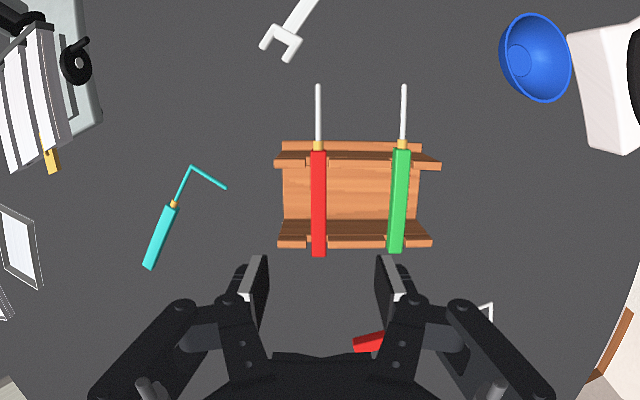

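View pics/scene19.png

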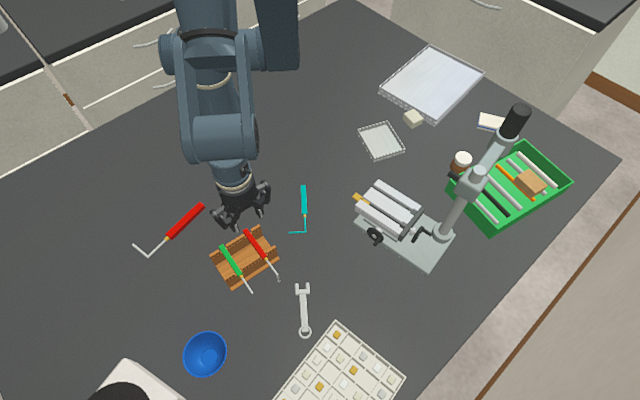

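```bash
python3 - <<'E'
from h import *
print(M((-14.5,-26,67))); q=M((-14.5,-26,67)); row([q[0],q[1],.21],.1542)
E
```

```text
[0.54556538 0.08378145 0.073     ]
row [ 0.0513 -0.2992  0.0391] [ 0.0028 -0.0033 -0.2456] t 15.7833 F [ 0.32 -0.21 -0.22] w 0.0552
```

Emit:
play_rows([
  [0.0513,-0.2992,0,0.003,-0.003,-0.2456,-0.3],
  [0.0513,-0.2992,0,0.003,-0.003,-0.2456,-0.3],
  [0.0513,-0.2992,0,0.003,-0.003,-0.2456,-0.3],
  [0.0513,-0.2992,0,0.003,-0.003,-0.2456,-0.3],
  [0.0513,-0.2992,0,0.003,-0.003,-0.2456,-0.3],
  [0.0513,-0.2992,0.01,0.003,-0.003,-0.2456,-0.3],
  [0.0513,-0.2992,0.03,0.003,-0.003,-0.2456,-0.3],
  [0.0513,-0.2992,0.039,0.003,-0.003,-0.2456,-0.3],
  [0.0513,-0.2992,0.039,0.003,-0.003,-0.2456,-0.3],
  [0.0513,-0.2992,0.039,0.003,-0.003,-0.2456,-0.3],
  [0.0513,-0.2992,0.039,0.003,-0.003,-0.2456,-0.3],
])

```text
time: 16.7
tool_pos: [0.5449, 0.0831, 0.2094]
eef_rot: [-3.141, 0.002, 0.154]
wrist_force: [-0.7, -0.8, 0.4]
gripper_width: 0.0553
```

```bash
python3 - <<'E'
from h import *
snap('wrist','w20'); q=M((-14.5,-26,67)); row([q[0],q[1],.134],.1542)
snap('wrist','w20');q=M((-14.5,-26,67)); row([q[0],q[1],.134],.1542)
c=load('w20')
for X in [(-25,-35,67),(-25,-17,67),(0,-26,75),(0,26,75)]: print(X,wproj(c,M(X)).round(1))
E
```

```text
row [ 0.0005 -0.0011  0.076 ] [-0.      0.0006 -0.0013] t 16.75 F [-0.06 -1.09 -0.52] w 0.0557
row [ 0.0002 -0.0014  0.0764] [ 0.0001 -0.0004 -0.0018] t 16.8 F [-0.47 -0.11  0.62] w 0.0552
(-25, -35, 67) [330.5 234.3]
(-25, -17, 67) [306.  234.3]
(0, -26, 75) [318.  205.7]
(0, 26, 75) [243.5 205.7]
```

View pics/w20.png

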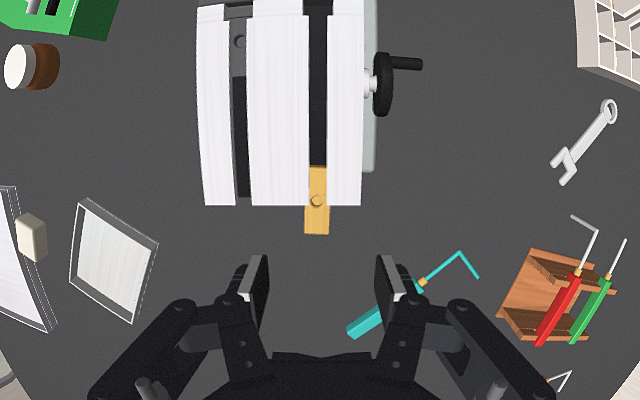

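Emit:
play_rows([
  [0,-0.0016,0.03,0,0,-0.002,-0.3],
  [0,-0.0016,0.05,0,0,-0.002,-0.3],
  [0,-0.0016,0.065,0,0,-0.002,-0.3],
  [0,-0.0016,0.076,0,0,-0.002,-0.3],
  [0,-0.0016,0.076,0,0,-0.002,-0.3],
  [0,-0.0016,0.076,0,0,-0.002,-0.3],
])

```text
time: 17.3
tool_pos: [0.5455, 0.0831, 0.1346]
eef_rot: [3.141, -0.0, 0.153]
wrist_force: [-0.7, -0.4, 0.4]
gripper_width: 0.0553
```

```bash
python3 - <<'E'
from h import *
q=M((-14.5,-26,67)); row([q[0],q[1],.134],.1542)
snap('wrist','w21');snap('scene','s21')
row([q[0],q[1],.134],.1542)
cv2.imwrite('pics/s21c.png',cv2.resize(load('s21')['f'][140:250,330:450,::-1],None,fx=6,fy=5.4,interpolation=cv2.INTER_CUBIC))
E
```

```text
row [ 0.0001 -0.0007  0.0006] [ 0.0001 -0.0003 -0.0013] t 17.3 F [-0.69 -0.42  0.36] w 0.0553
row [-0.0005 -0.0004  0.0015] [ 0.0005 -0.0025 -0.0006] t 17.4 F [0.44 0.34 0.33] w 0.0557
```

View pics/w21.png

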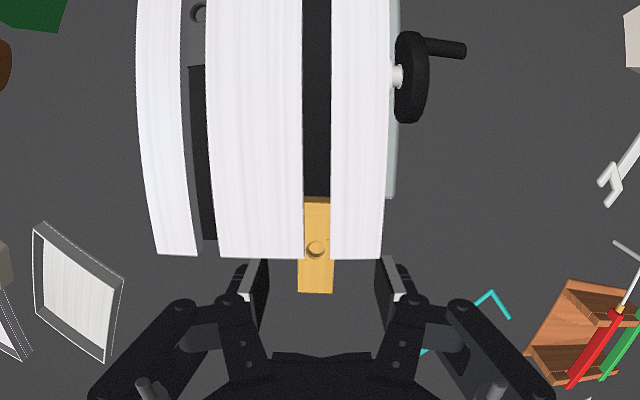

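View pics/s21c.png

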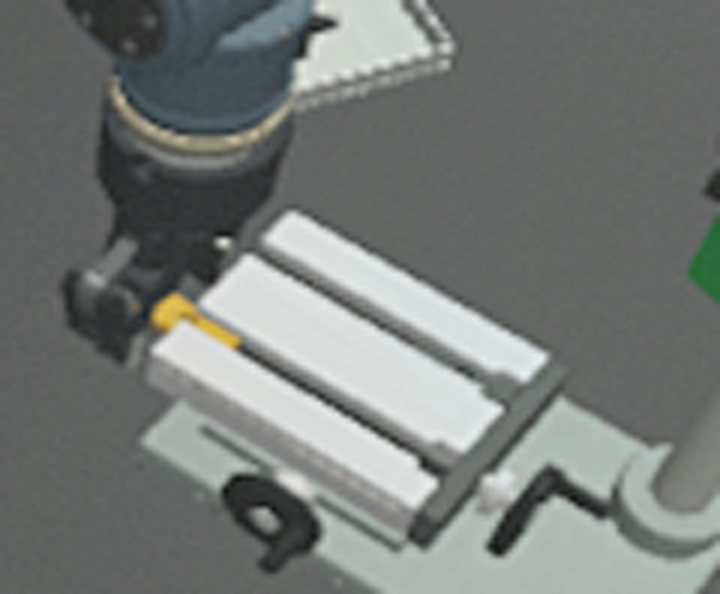

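```bash
python3 - <<'E'
from h import *
c=load('w21');P,R,o=pose()
for uv in [(298,292),(333,293),(315.5,293),(315.5,249)]:
    q=wback(c,uv,.071); print(uv,(R.T@(q-P)).round(4))
for X in [(-25,-35,67),(-25,-17,67),(0,-26,75),(0,26,75)]: print(X,wproj(c,M(X)).round(1))
E
```

```text
(298, 292) [-0.0112 -0.0109  0.0645]
(333, 293) [-0.0118  0.0075  0.0645]
(315.5, 293) [-0.0118 -0.0017  0.0645]
(315.5, 249) [ 0.0143 -0.0015  0.0645]
(-25, -35, 67) [335.3 294.2]
(-25, -17, 67) [300.5 294.1]
(0, -26, 75) [317.5 259.8]
(0, 26, 75) [208.9 257.5]
```

Emit:
play_rows([
  [0,-0.0015,0.0015,0,-0.002,-0.001,-0.3],
  [0,-0.0015,0.0015,0,-0.002,-0.001,0.2],
  [0,-0.0015,0.0015,0,-0.002,-0.001,0.4],
  [0,-0.0015,0.0015,0,-0.002,-0.001,1],
  [0,-0.0015,0.0015,0,-0.002,-0.001,1],
  [0,-0.0015,0.0015,0,-0.002,-0.001,1],
  [0,-0.0015,0.0015,0,-0.002,-0.001,1],
], force=40)

```text
time: 17.98
tool_pos: [0.5462, 0.085, 0.1342]
eef_rot: [3.141, -0.001, 0.155]
wrist_force: [-0.2, 0.7, 2.4]
gripper_width: 0.0167
```

```bash
python3 - <<'E'
from h import *
P,R,o=pose(); print(P,o['eef_rot'],o['wrist_force'],o['ft_torque'],o['gripper_width'])
snap('wrist','w22')
E
```

```text
[0.54617426 0.08498376 0.13424974] [ 3.14089240e+00 -1.37843548e-03  1.54676445e-01] [-0.16403124  0.66450776  2.40195317] [ 0.02213403 -0.06714646  0.00962995] 0.01667164020362757
```

View pics/w22.png

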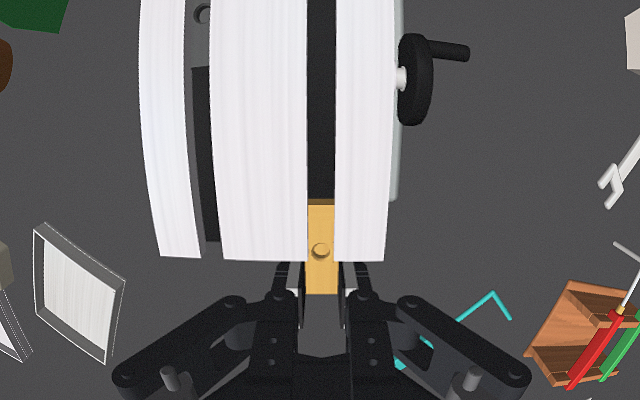

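Emit:
play_rows([
  [-0.002,0,0,0,0,0,1],
  [-0.005,0,0,0,0,0,1],
  [-0.008,0,0,0,0,0,1],
  [-0.011,0,0,0,0,0,1],
  [-0.014,0,0,0,0,0,1],
  [-0.017,0,0,0,0,0,1],
  [-0.02,0,0,0,0,0,1],
  [-0.023,0,0,0,0,0,1],
  [-0.026,0,0,0,0,0,1],
  [-0.029,0,0,0,0,0,1],
  [-0.033,0,0,0,0,0,1],
  [-0.037,0,0,0,0,0,1],
], force=50)

```text
time: 19.03
tool_pos: [0.5091, 0.0792, 0.1341]
eef_rot: [3.141, -0.001, 0.155]
wrist_force: [-0.2, 0.4, -0.5]
gripper_width: 0.0158
```

```bash
python3 - <<'E'
from h import *
P,R,o=pose(); print(P,o['eef_rot'],o['wrist_force'],o['ft_torque'],o['gripper_width'])
snap('wrist','w23')
E
```

```text
[0.50914716 0.07921844 0.13409886] [ 3.14093785e+00 -1.03845532e-03  1.54649976e-01] [-0.23808712  0.41269758 -0.51005492] [-0.02220711 -0.01772295  0.05015063] 0.01579963724676162
```

View pics/w23.png

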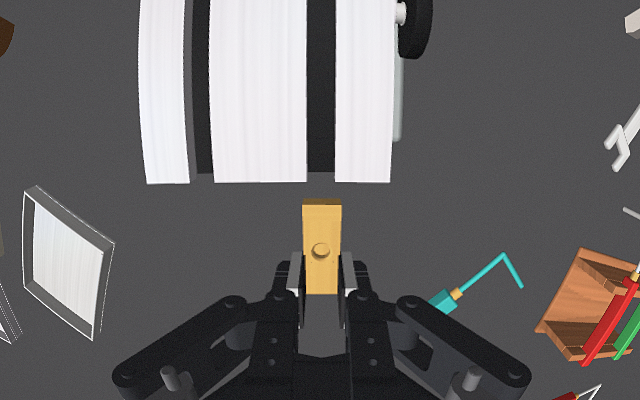

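```bash
python3 - <<'E'
from h import *
y=-.2
row([.423-.014*np.cos(y),.322-.014*np.sin(y),.2],y)
E
```

```text
row [-0.0598 -0.2578 -0.066 ] [0.0004 0.0009 0.3546] t 19.0833 F [-1.18  0.73 -1.26] w 0.0159
```

Emit:
play_rows([
  [0,0,-0.02,0,0,0,1],
  [-0.01,0,-0.045,0,0,0,1],
  [-0.02,-0.03,-0.066,0,0,0.1,1],
  [-0.03,-0.06,-0.066,0,0,0.2,1],
  [-0.04,-0.095,-0.066,0,0,0.3,1],
  [-0.05,-0.13,-0.066,0,0,0.355,1],
  [-0.06,-0.165,-0.066,0,0,0.355,1],
  [-0.06,-0.2,-0.066,0,0,0.355,1],
  [-0.06,-0.23,-0.066,0,0,0.355,1],
  [-0.06,-0.25,-0.066,0,0,0.355,1],
  [-0.06,-0.258,-0.066,0,0,0.355,1],
  [-0.06,-0.258,-0.066,0,0,0.355,1],
])

```text
time: 20.08
tool_pos: [0.4086, 0.3263, 0.2]
eef_rot: [3.141, 0.0, -0.197]
wrist_force: [0.4, -0.3, -0.5]
gripper_width: 0.0161
```

```bash
python3 - <<'E'
from h import *
P,R,o=pose(); print(P,o['eef_rot'],o['wrist_force'],o['gripper_width'])
snap('wrist','w24');snap('scene','s24')
E
```

```text
[0.40855288 0.32631654 0.19997805] [ 3.14144877e+00  2.91577761e-04 -1.97317987e-01] [ 0.40628234 -0.279142   -0.45401366] 0.016092987989075318
```

View pics/w24.png

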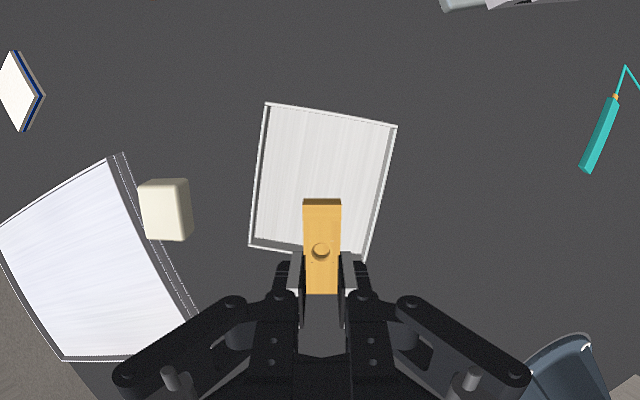

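View pics/s24.png

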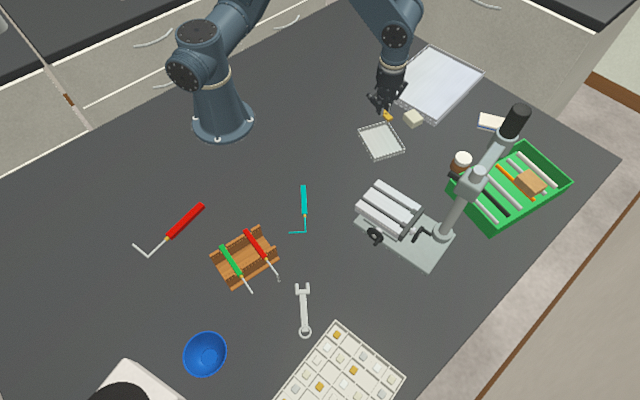

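```bash
python3 - <<'E'
from h import *
c=load('w24');P,R,o=pose()
C=np.array([wback(c,uv,.02) for uv in [(265,103),(397,126),(367,262),(249,246)]]); print(C.round(4)); print(np.linalg.norm(np.diff(C,axis=0),axis=1))
m=C.mean(0); print(m)
n=wback(c,(321,250),P[2]-.064); print('nut hole in tool',R.T@(n-P))
y=-.2
for z in (.1,.082): row([m[0]-.0135*np.cos(y),m[1]-.0135*np.sin(y),z],y)
E
```

```text
[[0.5007 0.3533 0.02  ]
 [0.4618 0.2516 0.02  ]
 [0.3435 0.295  0.02  ]
 [0.3808 0.3987 0.02  ]]
[0.10885794 0.12598697 0.11026373]
[0.42168171 0.32464388 0.02      ]
nut hole in tool [ 0.01405271 -0.00153898  0.06397873]
row [-0.0008 -0.0031  0.0998] [0.0016 0.0013 0.0001] t 20.1833 F [ 0.38  0.6  -1.13] w 0.0163
row [-0.0008 -0.0032  0.1178] [0.0016 0.0013 0.0001] t 20.1833 F [ 0.38  0.6  -1.13] w 0.0163
```

Emit:
play_rows([
  [0,-0.003,0.03,0.001,0.001,0,1],
  [0,-0.003,0.06,0.001,0.001,0,1],
  [0,-0.003,0.085,0.001,0.001,0,1],
  [0,-0.003,0.1,0.001,0.001,0,1],
  [0,-0.003,0.11,0.001,0.001,0,1],
  [0,-0.003,0.117,0.001,0.001,0,1],
  [0,-0.003,0.117,0.001,0.001,0,1],
  [0,-0.003,0.117,0.001,0.001,0,1],
])

```text
time: 20.85
tool_pos: [0.4097, 0.3266, 0.0831]
eef_rot: [3.141, -0.0, -0.201]
wrist_force: [-1.0, 0.5, -0.9]
gripper_width: 0.0161
```

Emit:
play_rows([
  [0,0,0.001,0,0,0,1],
  [0,0,0.002,0,0,0,1],
  [0,0,0.002,0,0,0,1],
])

```text
time: 21.1
tool_pos: [0.4101, 0.3267, 0.0818]
eef_rot: [-3.141, -0.001, -0.201]
wrist_force: [0.4, 1.0, -0.3]
gripper_width: 0.0166
```

Emit:
play_rows([
  [0,0,0.001,0,0,0,1],
  [0,0,0.0025,0,0,0,1],
  [0,0,0.0025,0,0,0,1],
])

```text
time: 21.35
tool_pos: [0.4102, 0.3269, 0.0794]
eef_rot: [-3.141, -0.002, -0.201]
wrist_force: [0.7, 0.8, 0.1]
gripper_width: 0.0163
```

Emit:
play_rows([
  [0,0,0.001,0,0,0,1],
  [0,0,0.0015,0,0,0,1],
  [0,0,0.0015,0,0,0,1],
])

```text
time: 21.6
tool_pos: [0.4102, 0.327, 0.0781]
eef_rot: [-3.141, -0.002, -0.2]
wrist_force: [-1.8, 0.3, 2.6]
gripper_width: 0.0159
```

Emit:
play_rows([
  [0,0,0,0,0,0,0.6],
  [0,0,0,0,0,0,0.5],
  [0,0,0,0,0,0,0.4],
  [0,0,0,0,0,0,0.2],
  [0,0,0,0,0,0,0.1],
  [0,0,0,0,0,0,0.1],
], force=20)

```text
time: 22.1
tool_pos: [0.4102, 0.3269, 0.0779]
eef_rot: [-3.141, -0.002, -0.2]
wrist_force: [-0.0, -0.2, 0.4]
gripper_width: 0.0384
```

```bash
python3 - <<'E'
from h import *
snap('wrist','w25');P,R,o=pose(); print(P,o['eef_rot'],o['wrist_force'],o['gripper_width'])
E
```

```text
[0.41018339 0.32693111 0.07796423] [-3.14071062e+00 -1.79082522e-03 -2.00466832e-01] [-1.0995566   0.23416527  0.03057483] 0.03861322835745254
```

View pics/w25.png

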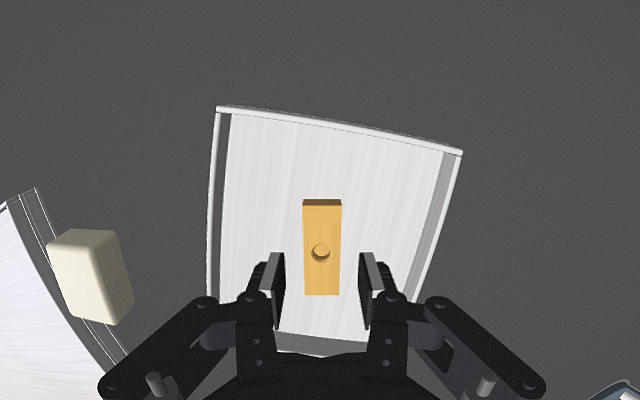

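Nut lies free in the dish between open fingers. Raise straight up and away.

Emit:
play_rows([
  [0,0,-0.005,0,0,0,0.1],
  [0,0,-0.02,0,0,0,0.1],
  [0,0,-0.05,0,0,0,0.1],
  [0,0,-0.09,0,0,0,0.1],
  [0,0,-0.13,0,0,0,0.1],
  [0,0,-0.16,0,0,0,0.1],
  [0,0,-0.18,0,0,0,0.1],
  [0,0,-0.18,0,0,0,0.1],
  [0,0,-0.18,0,0,0,0.1],
  [0,0,-0.18,0,0,0,0.1],
])

```text
time: 22.98
tool_pos: [0.4091, 0.3265, 0.2575]
eef_rot: [-3.142, -0.001, -0.2]
wrist_force: [-0.5, -0.1, -1.0]
gripper_width: 0.0384
```

```bash
python3 - <<'E'
from h import *
snap('scene','s26');snap('wrist','w26');P,R,o=pose(); print(P,o['wrist_force'],o['gripper_width'],o['joint_velocities'].round(3))
E
```

```text
[0.40900314 0.32638022 0.25653269] [-0.14307188  0.1153294  -0.99155454] 0.03817876484817712 [ 0.001  0.009 -0.004  0.     0.001  0.   ]
```

View pics/w26.png

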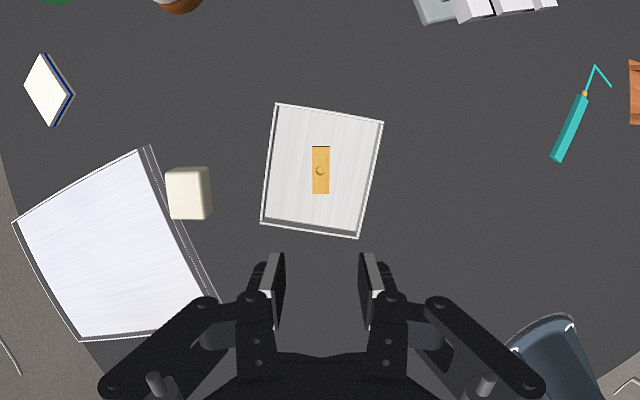

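View pics/s26.png

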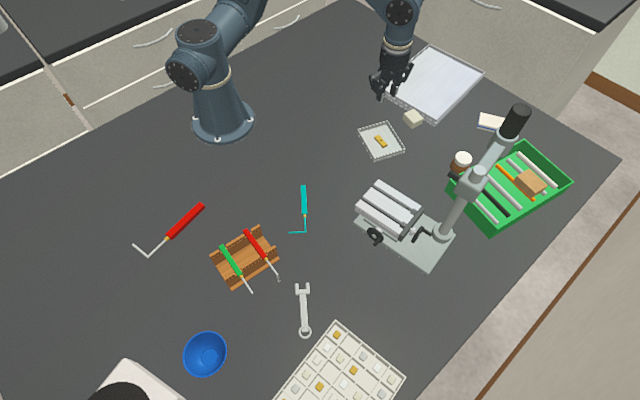

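The nut is in the middle of the dish, at wrist pixel (321,170) and scene pixel (381,141). The pick is in its rest at scene (258,245), and everything else is where it was.

```bash
python3 - <<'E'
from h import *
print(env.close_job())
E
```

```text
the job is handed in; nothing more can be done
None
```

The brass nut now lies in the middle of the steel dish and the red pick is back in its rest. The job was handed in at about 23 s.

**What I did:**
- I chose the red pick lying in the rest. The larger red one on the counter and the turquoise one were left alone.
- The tip went into the nut's hole, and I pressed until the wrist sensor read about 5 N. The pull peaked at about 4.4 N.
- The nut came along until about 25 mm, half its length, stuck out of the mouth. The pick then went back to its notches.
- I took the nut with the fingers, drew it out and set it down in the dish at light contact (about 2.6 N).

**Last checks:**
- **Nut:** the wrist and scene pictures show it lying flat in the dish, with the fingers clear of it.
- **Pick:** measured after it was laid back, it is within about 1 mm of where it lay.
- **Bystanders:** the scriber, spanner, bowl, jar and plaster block look unmoved. I did not measure the dark steel nut, but it showed no change in the wrist pictures.

**What disagreed:**
- **Stand height:** the picture fit put it about 6 mm above the counter, but the contact with the hole's bottom pointed to about 3 mm. I went by the contact.
- **First grip on the pick:** closing at 100 N gave a brief 5.6 N upward push and lifted the gripper 1.7 mm. The pick was laid back from that corrected height.

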